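# Close the flow chamber and hold it shut

## Robot

A 7-joint arm with a two-finger parallel gripper is mounted at the origin on the work surface. World frame = base frame: x ahead of the robot, y to its left, z up, the work surface at z = 0. Lengths are in m, angles in degrees, forces in N, time in s.
With the tool pointing down it reaches from about 0.425 to 0.875 m from the base axis. Payload 4.7 kg.
Tool frame: the origin (TCP) lies at the very end of the fingers, on their centre line; the grasp point (between the pads) lies 19 mm behind it; z points along the fingers, y is the direction in which the jaws open and shut (so a half turn about z gives the same grasp; the last joint's range is limited). The gripper opens to 87 mm and grips with 3 to 60 N. Pads are 19 mm wide; open, the fingers measure 117 mm over their backs; the gripper's body (75 mm by 190 mm) begins 51 mm behind the grasp point.
Start: joints at [66.87, 18.392, -4.016, 83.108, 1.295, 78.541, -3.26], TCP at [0.264, -0.594, 0.223] pointing down, gripper open.
Joint ranges: [-163.93, 163.93], [-17.29, 119.83], [-79.2, 71.16], [3.27, 140.29], [-89.18, 269.18], [5.43, 117.66], [-154.24, 154.24]. Speed limits (degrees/s): [147.25, 147.25, 180, 180, 180, 180, 180].

## Interface

Orientations are given as [roll, pitch, yaw] about the fixed x, y, z axes, in that order (R = Rz(yaw) Ry(pitch) Rx(roll)).
In Python, from cell import sensors, imaging, ticket gives the robot as it stands.
- The arm moves only by the tool carry_out, never from a script. Its argument "plan" is a list of rows, each an object of numbers: "fingers": the closure, from -1 (fully open) to 1 (shut); "dx", "dy", "dz": the shift along the tool's x, y, z normalised to -1 to 1, where 1 is 0.03 m; "rx", "ry", "rz": the turn, a rotation vector about the tool's x, y, z normalised to -1 to 1, where 1 is 10 degrees. A call has 1 to 12 rows; each row shifts and turns the commanded pose from where the row before left it, along the tool's axes as they then stand; what a row does not reach is not made up. A row lasts 1/8 s, in which the tool goes at most 62.5 mm and 10.7 degrees, less where a joint would pass 70% of its speed; a pose out of reach is approached as far as the arm can. A call with a number of a shift or a turn outside -1 to 1 is refused whole. A call with a gripper value outside its range is refused whole. The fingers move at their own pace and stop on an object; "force" is the grip in N (left out, the last holds). Time passes only in rows, so rows that do not move let the fingers close. It gives the time, the measured TCP pose, the force and the opening at its end, in the units of the state.
- sensors.get_obs(): the state, without advancing time (a new reading comes with each control period).
- imaging.read_camera(name): name is "side" or "top" or "wrist"; returns a dict with "color" (420x560x3 uint8, red, green, blue), "mtx" (3x3 intrinsics, pixels), "dist_coeffs" ([k1, k2, p1, p2, k3] as OpenCV has them; the pictures are not rectified), "extrinsics" (4x4, takes a point from world to camera coordinates); the wrist camera has in their place "tool_from_camera" (4x4, takes a point from camera to tool coordinates, whose origin is the TCP and whose axes are the flange's). Camera axes: x right, y down, z forward; pixel columns grow to the right and rows downward; lengths in m; the calibration is good to about 2 mm. A picture is of the moment at which its call begins: read the wrist's pose just before it. There is no depth.
- ticket.sign_off(): hands the job in, once; it reports no verdict.
The state is a dict: "time_s": time; "qpos": joint angles; "joint_velocities": joint speeds; "effort": joint torques, N m; "tool_pos": TCP position; "tool_rot": TCP orientation; "force": force on the tool from outside, world axes, zero at the start; "wrist_torque": the same for the moment, N m; "grip_width": finger opening in m.
Only numpy, scipy, OpenCV 4.12 (cv2) and the standard library are available. Lean on these libraries where they do the work, as an engineer would, in place of code of your own. Each camera call takes 0.05 s, during which the arm holds its last target.

## Task

Close the flow chamber for clamping: lift the red dust cover off the lower half by its eye and hang it by that eye on the peg of the hook stand, then set the white upper half on the two dowels, either way round, and press it down against the springy orange gasket until the two halves meet flush. Finish while still holding it pressed shut with the gripper - do not let go - and leave the bottle, the tip box and the dish where they stand.

Things in the scene. Friction and masses are not known exactly. Their poses are not given: they have to be found in the camera images.
- lower_face (a point): Centre of the joint face (top) of the lower half: aluminium block 84 x 136 mm (x, y) on a black plate 104 x 156 mm, fixed; face 30 mm above the bench. Own y along the long side, z up. Two fixed steel dowels, 8 mm diameter, bullet-nosed, stand 18 mm above the face, 54 mm either side of this point along y; between them an orange gasket frame, 48 x 88 mm, stands 3 mm proud.
- gasket (a joint): Squeeze of the gasket, in m: 0 free (3 mm proud of the face), 0.003 flush with the face (halves closed). A spring: 2 N starts it, 11 N squeezes it flush, and it lifts the upper half again when the push ends. The upper half's own weight leaves it about 2.5 mm open; 8 N or more of push closes it, 10 to 20 N is right.
- cover_eye (a point): Centre of the round hole, 20 mm across, in the eye of the red dust cover (70 g, loose). The eye is an upright tab 10 mm thick (own x = hole axis), 34 mm wide (y), its top 21 mm above this point, on the middle of a plate 60 x 126 x 4 mm (x, y, z), whose underside is 29 mm below this point. It starts lying on the gasket, its end notches round the dowels with 2 mm to spare.
- peg_mid (a point): Axis of the hook stand's peg, mid-way along the stretch to hang on, 134 mm above the bench. The peg is a fixed steel rod of 8 mm diameter pointing along own -x and rising 10 degrees to its tip, 30 mm from here; its post (12 mm diameter, no taller than the peg's root) is 50 mm from here along +x. Black foot 90 mm wide (y), 10 mm high, from 53 mm in front (-x) to 77 mm behind.
- peg_tip (a point): Axis of the same peg at its tip (4 mm radius, rounded, yellow), 139 mm above the bench.
- upper_grip (a point): Centre of the grip block of the upper half (white plastic, 0.35 kg, loose, right way up on a blue mat 4 mm thick). Block 46 x 32 x 36 mm (own x, y, z), with two brass ports 12 mm tall on top; it stands on the middle of a plate 80 x 136 x 14 mm whose underside is 34 mm below this point. Two through holes, 10 mm diameter, 54 mm either side of the centre along own y. z up.
- upper_under (a point): Centre of the upper half's flat underside; closed, it coincides with the centre of the lower half's joint face.
- bottle_mid (a point): Bystander: glass bottle with blue cap, 56 mm in diameter, 110 mm tall; this point is half-way up.
- tipbox_mid (a point): Bystander: green pipette tip box, 85 x 120 x 56 mm; this point is its centre.
- dish_mid (a point): Bystander: round flat culture dish, 90 mm in diameter, 16 mm tall; this point is its centre.
Not all that is in view belongs to the job. Leave any purple look-alike of the part that bears upper_grip alone.

How it is judged (in metres and radians):
On the way, in this order (a step that is already met when the one before it is completed fails the run):
1. the cover hangs by its eye on the peg, let go and still (contact force between cover and hook above 0.2 N and contact force between cover and the fingers below 0.05 N and contact force between cover and the arm below 0.05 N and y of cover_eye in the frame of peg_mid between -0.012 and 0.012 m and x of cover_eye in the frame of peg_mid between -0.034 and 0.045 m and z of cover_eye in the frame of peg_mid between -0.022 and 0.008 m and height (world z) of cover_eye above 0.08 m and linear speed of cover below 0.05 m/s), for 0.3 s.
2. the upper half sits on the dowels and is pressed closed (horizontal distance between upper_under and lower_face below 0.003 m and z of upper_under in the frame of lower_face between -0.002 and 0.0012 m and angle between the y axis of upper_grip and the y axis of lower_face, either way round below 0.05 rad and angle between upper_grip's own z axis and vertical below 0.03 rad and value of joint gasket above 0.002 m and contact force between the fingers and upper above 3 N and contact force between upper and lower above 8 N and linear speed of upper below 0.02 m/s), for 0.3 s.
At the end, for the whole second after the job is handed in: Cover hung by its eye on the peg (hole centre within 12 mm sideways of it), clear of the bench, let go, still. Upper half on the dowels: centres within 3 mm, parallel within 0.05 rad, level, gap under 1.2 mm, gasket squeezed 2 mm or more, gripper still pressing (8 N or more between halves) (all of step 1 and all of step 2); the arm keeps its last pose, push and grip.
It fails at once if the bottle is moved more than 20 mm (distance of bottle_mid from where it was at the start of the episode above 0.02 m).
It fails at once if the tip box is moved more than 20 mm (distance of tipbox_mid from where it was at the start of the episode above 0.02 m).
It fails at once if the dish is moved more than 20 mm (distance of dish_mid from where it was at the start of the episode above 0.02 m).
It also fails if it takes over 58 s, if anything falls off the work surface, if the arm or the gripper's body presses on something with over 40 N, if the wrist force passes 120 N, or if a joint passes its speed limit or range.

## Working session

There is one attempt and no reset: what is moved stays moved. The work goes in short steps, Python scripts to look and compute and a tool call to move; the robot and the scene stay as the last step left them, time stands still between calls to the robot, and variables do not carry over. Pictures are saved under pics/ and viewed, and the job is handed in when it is done.

Besides the shell and the picture viewer there is one more tool, called by a JSON object that holds its "name" and its "arguments". carry_out: Moves the arm, as the interface text tells. Scaled input: -1 to 1 covers 0.03 m each way for a shift and 10 degrees each way for a turn. Its arguments: {"type":"object","properties":{"plan":{"type":"array"},"force":{"type":"number"}},"required":["plan"]}

```bash
mkdir -p pics; ls; python3 - <<'E'
from cell import sensors, imaging
import cv2
print(sensors.get_obs())
for n in ["side","top","wrist"]:
    r=imaging.read_camera(n)
    cv2.imwrite(f"pics/a_{n}.png",r["color"][:,:,::-1])
    print(n,{k:v for k,v in r.items() if k!="color"})
E
```

```text
pics
{'time_s': 0.0, 'qpos': array([66.86994942, 18.43936424, -4.0166128 , 83.17550286,  1.29526759,
       78.5425586 , -3.25890804]), 'joint_velocities': array([ 0.02776415,  0.0201413 ,  0.03972183,  0.11158482, -0.07287364,
        0.07397558, -0.08379683]), 'effort': array([-3.37180663e-04, -4.91292143e+01, -4.04343372e-01, -3.12525487e+01,
       -6.40537427e-02,  4.37344343e-02,  1.99689430e-04]), 'tool_pos': array([ 0.26346527, -0.59358551,  0.22145297]), 'tool_rot': array([-1.79887841e+02,  5.80876357e-03,  2.39419907e+01]), 'force': array([0.41307594, 0.10150984, 0.0065108 ]), 'wrist_torque': array([ 0.04622294, -0.04775614,  0.00127529]), 'grip_width': 0.08707405619682508}
side {'mtx': array([[487.76437885,   0.        , 283.9264202 ],
       [  0.        , 487.76437885, 204.50528856],
       [  0.        ,   0.        ,   1.        ]]), 'dist_coeffs': array([-0.08457812,  0.        ,  0.        ,  0.        ,  0.        ]), 'extrinsics': array([[ 0.99882161, -0.04560244,  0.01660769, -0.54661637],
       [-0.02164179, -0.72480021, -0.68861912,  0.14021039],
       [ 0.043
[... 535 characters left out ...]
43,  0.96730067],
       [ 0.        ,  0.        ,  0.        ,  1.        ]])}
wrist {'mtx': array([[370.58835971,   0.        , 280.75041701],
       [  0.        , 370.58835971, 202.3753884 ],
       [  0.        ,   0.        ,   1.        ]]), 'dist_coeffs': array([-0.00764836,  0.        ,  0.        ,  0.        ,  0.        ]), 'tool_from_camera': array([[-1.23575471e-03, -9.61776396e-01, -2.73833228e-01,
         7.40830598e-02],
       [ 9.99999045e-01, -1.35796606e-03,  2.56748127e-04,
        -1.19105690e-04],
       [-6.18790517e-04, -2.73832649e-01,  9.61777156e-01,
        -1.61188277e-01],
       [ 0.00000000e+00,  0.00000000e+00,  0.00000000e+00,
         1.00000000e+00]])}
```

View pics/a_side.png

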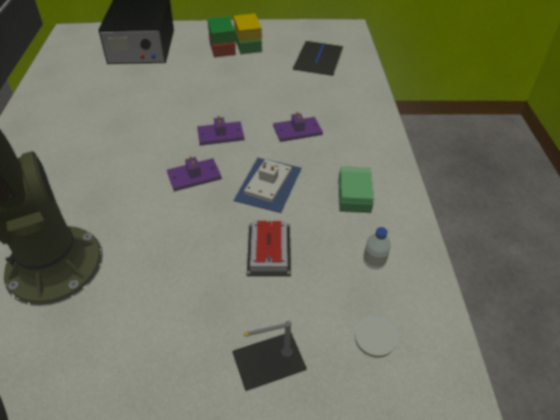

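View pics/a_top.png

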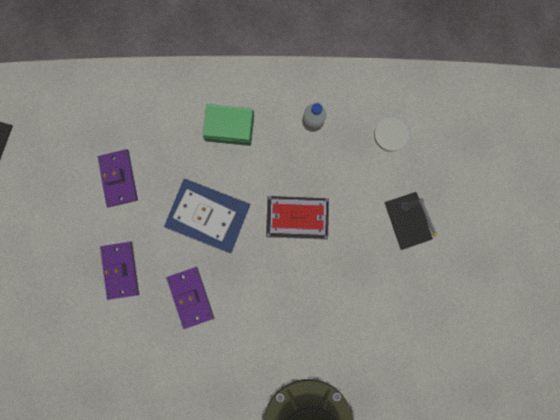

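View pics/a_wrist.png

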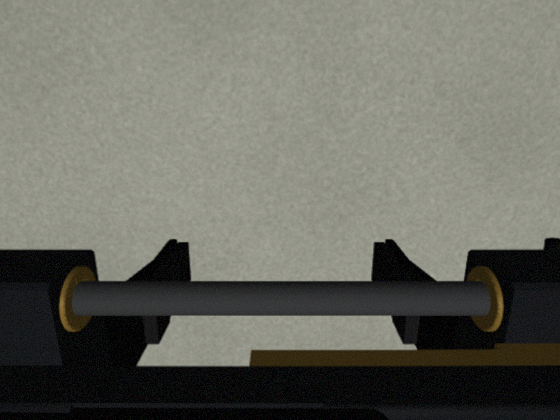

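Candidates for the upper half (top picture): the white plate on the blue mat at (206,215), and purple look-alikes at (117,178), (119,270) and (190,297). By the description it is the white one on the blue mat. Red cover on the lower half is at (298,216), hook stand at (410,220) with yellow tip at (434,234). Next, close crops.

```bash
python3 - <<'E'
import cv2, numpy as np
t=cv2.imread("pics/a_top.png"); s=cv2.imread("pics/a_side.png")
def crop(im,x0,y0,x1,y1,k): return cv2.resize(im[y0:y1,x0:x1],None,fx=k,fy=k,interpolation=cv2.INTER_CUBIC)
cv2.imwrite("pics/b_top.png",crop(t,160,170,340,260,4.4))
cv2.imwrite("pics/b_hook.png",np.hstack([crop(t,380,185,445,255,6),crop(s,230,315,310,385,5.0)[:420] if 0 else cv2.resize(s[315:385,230:310],(400,420),interpolation=cv2.INTER_CUBIC)]))
cv2.imwrite("pics/b_side.png",crop(s,230,150,310,280,4.5))
E
```

```text
(no output)
```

View pics/b_top.png

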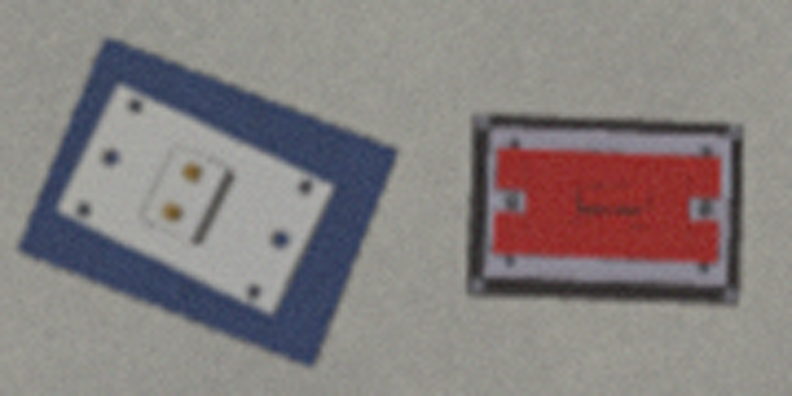

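View pics/b_hook.png

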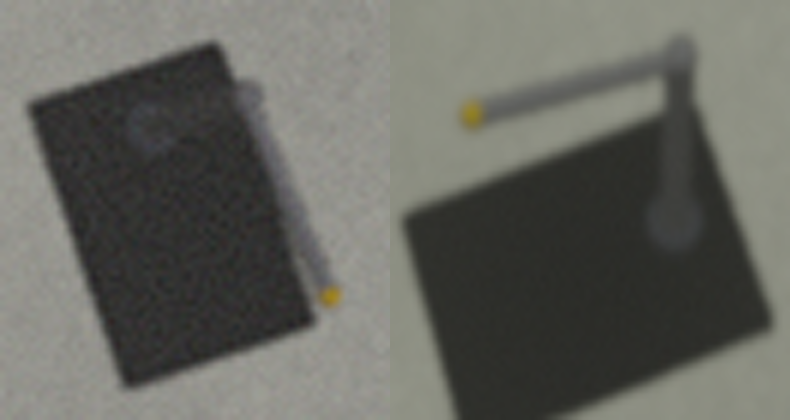

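View pics/b_side.png

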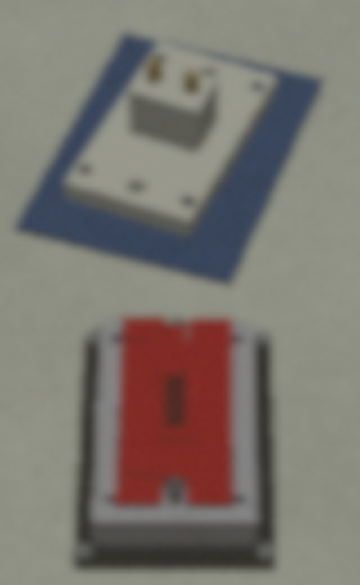

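The crops show the white plate with a grip block, two brass ports and the blue dowel holes at top-crop (110,158) and (280,239). The red cover lies between the dowels at (512,202) and (705,208). The peg's yellow tip is at hook-crop (331,296).

```bash
cat > h.py <<'E'
import cv2, numpy as np
from cell import sensors, imaging
from scipy.spatial.transform import Rotation as R
def tool():
    o=sensors.get_obs(); T=np.eye(4); T[:3,:3]=R.from_euler('xyz',o['tool_rot'],degrees=True).as_matrix(); T[:3,3]=o['tool_pos']; return T,o
def grab(n,name=None):
    T,o=tool(); r=imaging.read_camera(n)
    if n=='wrist': C=T@r['tool_from_camera']
    else: C=np.linalg.inv(r['extrinsics'])
    if name: cv2.imwrite('pics/'+name+'.png',r['color'][:,:,::-1])
    return dict(im=r['color'],K=r['mtx'],D=r['dist_coeffs'],C=C,T=T,o=o)
def rays(c,px):
    p=cv2.undistortPoints(np.array(px,float).reshape(-1,1,2),c['K'],c['D']).reshape(-1,2)
    d=np.c_[p,np.ones(len(p))]@c['C'][:3,:3].T
    return c['C'][:3,3],d
def onz(c,px,z):
    o,d=rays(c,px); return o+d*((z-o[2])/d[:,2])[:,None]
def tri(c1,p1,c2,p2):
    o1,d1=rays(c1,[p1]);o2,d2=rays(c2,[p2]);d1=d1[0]/np.linalg.norm(d1);d2=d2[0]/np.linalg.norm(d2)
    s=np.linalg.lstsq(np.c_[d1,-d2],o2-o1,rcond=None)[0]
    a=o1+s[0]*d1;b=o2+s[1]*d2
    return (a+b)/2,np.linalg.norm(a-b)
def proj(c,P):
    W=np.linalg.inv(c['C']); return cv2.projectPoints(np.array(P,float).reshape(-1,3),cv2.Rodrigues(W[:3,:3])[0],W[:3,3],c['K'],c['D'])[0].reshape(-1,2)
def mask(c,f,box=None):
    h=cv2.cvtColor(c['im'],cv2.COLOR_RGB2HSV).astype(int); m=f(h[...,0],h[...,1],h[...,2]).astype(np.uint8)
    if box is not None:
        k=np.zeros_like(m);x0,y0,x1,y1=box;k[y0:y1,x0:x1]=1;m*=k
    return m
def cen(m):
    M=cv2.moments(m,True); return (M['m10']/M['m00'],M['m01']/M['m00']),M['m00']
def big(m):
    return max(cv2.findContours(m,cv2.RETR_EXTERNAL,cv2.CHAIN_APPROX_NONE)[0],key=cv2.contourArea)
E
python3 - <<'E'
from h import *
np.set_printoptions(precision=4,suppress=True)
t=grab('top'); s=grab('side')
Y=lambda h,s_,v:(h>17)&(h<32)&(s_>130)&(v>80)
pt,a=cen(mask(t,Y,(425,225,445,245))); ps,b=cen(mask(s,Y,(235,322,255,342)))
print('tip',pt,a,ps,b,tri(t,pt,s,ps))
foot=mask(t,lambda h,s_,v:v<75,(370,180,445,260))
r=cv2.minAreaRect(big(foot)); bx=cv2.boxPoints(r); print('foot',r); print(onz(t,bx,.01))
red=mask(t,lambda h,s_,v:((h<8)|(h>172))&(s_>110)&(v>60),(250,180,340,250))
r=cv2.minAreaRect(big(red)); print('red',r,onz(t,[r[0]],.037)); print(onz(t,cv2.boxPoints(r),.037))
dk=[(160+512/4.4,170+202/4.4),(160+705/4.4,170+208/4.4)]
print('dowels',onz(t,dk,.047))
hl=[(160+110/4.4,170+158/4.4),(160+280/4.4,170+239/4.4)]
P=onz(t,hl,.018);print('holes',P,P.mean(0),np.linalg.norm(P[0]-P[1]),np.degrees(np.arctan2(*(P[0]-P[1])[[1,0]])))
E
```

```text
tip (434.6, 234.2) 5.0 (246.0, 333.7142857142857) 7.0 (array([ 0.4637, -0.2718,  0.1384]), np.float64(0.0013917565490263008))
foot ((408.9000244140625, 220.20001220703125), (49.64775848388672, 34.46881866455078), 71.56504821777344)
[[ 0.5494 -0.1961  0.01  ]
 [ 0.578  -0.2829  0.01  ]
 [ 0.457  -0.3206  0.01  ]
 [ 0.4297 -0.234   0.01  ]]
red ((297.5132141113281, 216.1962432861328), (50.64780044555664, 23.716724395751953), 2.4895527362823486) [[0.5106 0.0283 0.037 ]]
[[ 0.4841  0.0912  0.037 ]
 [ 0.5421  0.089   0.037 ]
 [ 0.5372 -0.0352  0.037 ]
 [ 0.4791 -0.0322  0.037 ]]
dowels [[ 0.5103  0.0801  0.047 ]
 [ 0.5073 -0.0261  0.047 ]]
holes [[0.5367 0.3081 0.018 ]
 [0.4911 0.2106 0.018 ]] [0.5139 0.2594 0.018 ] 0.1076890051917545 64.98350134567121
```

Targets (world): peg tip (0.464,-0.272,0.138) with the peg's x at about 17°, cover at (0.51,0.028) with yaw about -2°, upper at (0.514,0.259) with its y at about 65°. I'll pinch the eye across its 34 mm width. First move: turn, then hover over the cover.

{"name": "carry_out", "arguments": {"plan": [{"rz": 0.9,"fingers": -1},{"rz": 0.9},{"rz": 0.8},{"dy": -1,"dx": 0.36},{"dy": -1,"dx": 0.36},{"dy": -1,"dx": 0.36},{"dy": -1,"dx": 0.36},{"dy": -1,"dx": 0.36},{"dy": -1,"dx": 0.36},{"dy": -1,"dx": 0.36},{"dy": -1,"dx": 0.36},{"dy": -1,"dx": 0.36}]}}

```text
validation failed for argument at $.pl...
```

{"name": "carry_out", "arguments": {"plan": [{"dy": -1,"dx": 0.36},{"dy": -1,"dx": 0.36},{"dy": -1,"dx": 0.36},{"dy": -1,"dx": 0.36},{"dy": -1,"dx": 0.36},{"dy": -1,"dx": 0.36},{"dy": -1,"dx": 0.36},{"dy": -1,"dx": 0.36},{"dy": -1,"dx": 0.36},{"dy": -1,"dx": 0.36},{"dy": -1,"dx": 0.36},{"dy": -1,"dx": 0.36}]}}

```text
validation failed for argument at $.pl...
```

```bash
python3 - <<'E'
from h import *
c=grab('wrist','c_wrist');print(c['o']['time_s'],c['o']['tool_pos'],c['o']['tool_rot'],c['o']['qpos'])
E
```

```text
0.25 [ 0.2636128  -0.59388297  0.22203201] [-1.79949828e+02  3.85626578e-03  2.39393296e+01] [66.86875281 18.41684853 -4.01546276 83.13853139  1.29470122 78.5399565
 -3.26073771]
```

View pics/c_wrist.png

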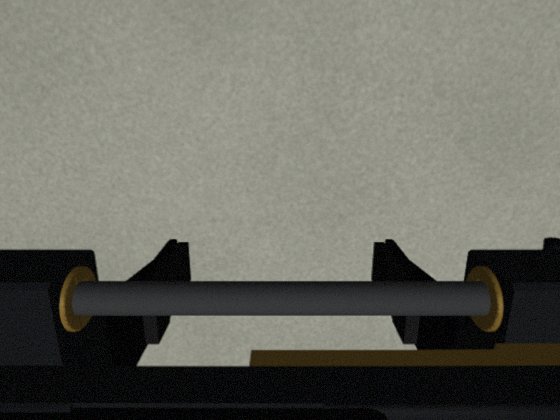

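Refused, and nothing moved. Rows probably need all keys.

{"name": "carry_out", "arguments": {"plan": [{"fingers": -1,"dx": 0,"dy": 0,"dz": 0,"rx": 0,"ry": 0,"rz": 0.9},{"fingers": -1,"dx": 0,"dy": 0,"dz": 0,"rx": 0,"ry": 0,"rz": 0.9},{"fingers": -1,"dx": 0,"dy": 0,"dz": 0,"rx": 0,"ry": 0,"rz": 0.8},{"fingers": -1,"dx": 0.36,"dy": -1,"dz": 0,"rx": 0,"ry": 0,"rz": 0},{"fingers": -1,"dx": 0.36,"dy": -1,"dz": 0,"rx": 0,"ry": 0,"rz": 0},{"fingers": -1,"dx": 0.36,"dy": -1,"dz": 0,"rx": 0,"ry": 0,"rz": 0},{"fingers": -1,"dx": 0.36,"dy": -1,"dz": 0,"rx": 0,"ry": 0,"rz": 0},{"fingers": -1,"dx": 0.36,"dy": -1,"dz": 0,"rx": 0,"ry": 0,"rz": 0},{"fingers": -1,"dx": 0.36,"dy": -1,"dz": 0,"rx": 0,"ry": 0,"rz": 0},{"fingers": -1,"dx": 0.36,"dy": -1,"dz": 0,"rx": 0,"ry": 0,"rz": 0},{"fingers": -1,"dx": 0.36,"dy": -1,"dz": 0,"rx": 0,"ry": 0,"rz": 0},{"fingers": -1,"dx": 0.36,"dy": -1,"dz": 0,"rx": 0,"ry": 0,"rz": 0}]}}

```text
time_s: 1.8
tool_pos: [0.3709, -0.3268, 0.2227]
tool_rot: [180.0, -0.0, -2.1]
force: [1.8, -0.5, -0.6]
grip_width: 0.0869
```

{"name": "carry_out", "arguments": {"plan": [{"fingers": -1,"dx": 0.36,"dy": -1,"dz": 0,"rx": 0,"ry": 0,"rz": 0},{"fingers": -1,"dx": 0.36,"dy": -1,"dz": 0,"rx": 0,"ry": 0,"rz": 0},{"fingers": -1,"dx": 0.36,"dy": -1,"dz": 0,"rx": 0,"ry": 0,"rz": 0},{"fingers": -1,"dx": 0.36,"dy": -1,"dz": 0,"rx": 0,"ry": 0,"rz": 0},{"fingers": -1,"dx": 0.36,"dy": -1,"dz": 0,"rx": 0,"ry": 0,"rz": 0},{"fingers": -1,"dx": 0.36,"dy": -1,"dz": 0,"rx": 0,"ry": 0,"rz": 0},{"fingers": -1,"dx": 0.36,"dy": -1,"dz": 0,"rx": 0,"ry": 0,"rz": 0},{"fingers": -1,"dx": 0.36,"dy": -1,"dz": 0,"rx": 0,"ry": 0,"rz": 0},{"fingers": -1,"dx": 0.36,"dy": -1,"dz": 0,"rx": 0,"ry": 0,"rz": 0},{"fingers": -1,"dx": 0.36,"dy": -1,"dz": 0,"rx": 0,"ry": 0,"rz": 0},{"fingers": -1,"dx": 0.36,"dy": -1,"dz": 0,"rx": 0,"ry": 0,"rz": 0},{"fingers": -1,"dx": 0.3,"dy": -1,"dz": 0,"rx": 0,"ry": 0,"rz": 0}]}}

```text
time_s: 3.3
tool_pos: [0.5115, 0.0283, 0.2226]
tool_rot: [180.0, -0.0, -2.1]
force: [0.6, -0.3, -0.3]
grip_width: 0.087
```

```bash
python3 - <<'E'
from h import *
c=grab('wrist','c2_wrist');print(c['o']['time_s'],c['o']['tool_pos'],c['o']['tool_rot'],c['o']['qpos'])
E
```

```text
3.3 [0.51154682 0.02828788 0.2226432 ] [ 1.79980724e+02 -2.19219388e-02 -2.06532818e+00] [ 28.10126563   3.34777601 -35.27204439 101.35239465   2.01572757
  75.90318606 -99.68050098]
```

View pics/c2_wrist.png

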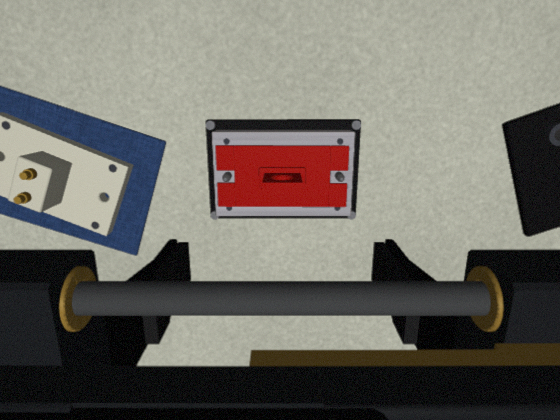

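Wrist view: cover and eye at (282,177), dowels at (228,177) and (340,177), upper half at left, hook foot at right. Measuring.

```bash
python3 - <<'E'
from h import *
np.set_printoptions(precision=4,suppress=True)
c=grab('wrist')
red=mask(c,lambda h,s_,v:((h<8)|(h>172))&(s_>110)&(v>40),(200,110,365,225))
r=cv2.minAreaRect(big(red)); P=onz(c,cv2.boxPoints(r),.037);print('red',r,P,P.mean(0))
e=P-np.roll(P,1,0); print(np.degrees(np.arctan2(e[:,1],e[:,0])),np.linalg.norm(e,axis=1))
h=cv2.cvtColor(c['im'],cv2.COLOR_RGB2HSV)
blk=(mask(c,lambda h,s_,v:(v>95)|((s_>110)&(v>40)),(208,127,356,216)))
cv2.imwrite('pics/d.png',np.hstack([cv2.resize(c['im'][110:230,195:370,::-1],None,fx=4,fy=4,interpolation=cv2.INTER_CUBIC)]))
b=cv2.minAreaRect(big(cv2.morphologyEx(blk,cv2.MORPH_OPEN,np.ones((5,5)))));P=onz(c,cv2.boxPoints(b),.03);print('blk',b,P,P.mean(0))
E
```

```text
red ((288.5, 176.5), (61.0, 133.0), 90.0) [[ 0.5444  0.0878  0.037 ]
 [ 0.5405 -0.0363  0.037 ]
 [ 0.4811 -0.0377  0.037 ]
 [ 0.4851  0.0922  0.037 ]] [0.5128 0.0265 0.037 ]
[  -4.2791  -91.795  -178.7095   88.2284] [0.0595 0.1242 0.0595 0.1299]
blk ((287.0, 173.49996948242188), (82.99998474121094, 135.99996948242188), 90.0) [[ 0.5568  0.0908  0.03  ]
 [ 0.5528 -0.0374  0.03  ]
 [ 0.4706 -0.0393  0.03  ]
 [ 0.4748  0.0971  0.03  ]] [0.5138 0.0278 0.03  ]
```

View pics/d.png

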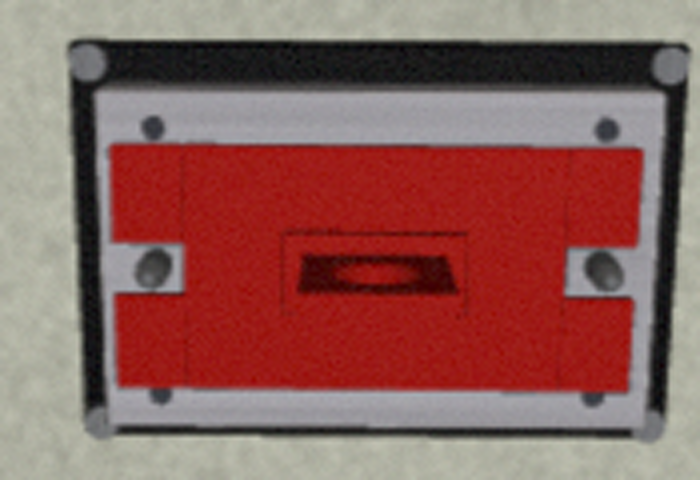

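```bash
python3 - <<'E'
from h import *
np.set_printoptions(precision=4,suppress=True)
c=grab('wrist')
f=lambda L:[(195+x/4,110+y/4) for x,y in L]
def rep(n,L,z):
    P=onz(c,f(L),z);print(n,P.mean(0));
    return P
P=rep('red',[(110,145),(642,150),(630,390),(117,387)],.037);print(P, np.degrees(np.arctan2(*((P[0]+P[3]-P[1]-P[2])[[0,1]]))))
P=rep('dow',[(154,269),(605,271)],.040);print(P,np.linalg.norm(P[0]-P[1]))
P=rep('tops',[(148,279),(612,281)],.047);print(P,np.linalg.norm(P[0]-P[1]))
P=rep('tabtop',[(282,232),(467,234)],.083);print(P,np.linalg.norm(P[0]-P[1]))
print(proj(c,[(.511,.0275,.083-.021)])*4-[195*4,110*4])
E
```

```text
red [0.5116 0.0241 0.037 ]
[[ 0.5434  0.0852  0.037 ]
 [ 0.5384 -0.039   0.037 ]
 [ 0.4799 -0.0374  0.037 ]
 [ 0.4845  0.0878  0.037 ]] 2.2063328589879205
dow [0.5123 0.0231 0.04  ]
[[ 0.5142  0.0764  0.04  ]
 [ 0.5104 -0.0303  0.04  ]] 0.1067788162909513
tops [0.5115 0.0231 0.047 ]
[[ 0.5133  0.077   0.047 ]
 [ 0.5096 -0.0308  0.047 ]] 0.10782400146013921
tabtop [0.5293 0.0246 0.083 ]
[[0.5301 0.0436 0.083 ]
 [0.5285 0.0056 0.083 ]] 0.03806020833975364
[[361.8889 297.0221]]
```

```bash
python3 - <<'E'
from h import *
np.set_printoptions(precision=4,suppress=True)
c=grab('wrist')
f=lambda L:[(195+x/4,110+y/4) for x,y in L]
for L,z in (([(297,293),(458,293)],.083),([(300,255),(445,256)],.037)):
    P=onz(c,f(L),z);print(P,P.mean(0),np.linalg.norm(P[0]-P[1]))
E
```

```text
[[0.5167 0.0383 0.083 ]
 [0.5156 0.0049 0.083 ]] [0.5162 0.0216 0.083 ] 0.03347252272018272
[[0.5155 0.039  0.037 ]
 [0.5141 0.0045 0.037 ]] [0.5148 0.0218 0.037 ] 0.034514701647264764
```

Eye at about (0.511, 0.023), yaw -2°. The open fingers would straddle onto the dowels, so I partly close (~57 mm) while descending, then check before going all the way.

{"name": "carry_out", "arguments": {"plan": [{"fingers": -0.3,"dx": 0,"dy": 0.17,"dz": 0.8,"rx": 0,"ry": 0,"rz": 0},{"fingers": -0.3,"dx": 0,"dy": 0,"dz": 0.9,"rx": 0,"ry": 0,"rz": 0},{"fingers": -0.3,"dx": 0,"dy": 0,"dz": 0.9,"rx": 0,"ry": 0,"rz": 0},{"fingers": -0.3,"dx": 0,"dy": 0,"dz": 0.9,"rx": 0,"ry": 0,"rz": 0},{"fingers": -0.3,"dx": 0,"dy": 0,"dz": 0.2,"rx": 0,"ry": 0,"rz": 0},{"fingers": -0.3,"dx": 0,"dy": 0,"dz": 0,"rx": 0,"ry": 0,"rz": 0}]}}

```text
time_s: 4.25
tool_pos: [0.5111, 0.0214, 0.1118]
tool_rot: [180.0, 0.0, -2.1]
force: [0.2, -0.2, -0.1]
grip_width: 0.0568
```

```bash
python3 - <<'E'
from h import *
c=grab('wrist','e_wrist');print(c['o']['time_s'],c['o']['tool_pos'],c['o']['tool_rot'],c['o']['grip_width'])
s=grab('side'); cv2.imwrite('pics/e_side.png',cv2.resize(s['im'][170:300,190:340,::-1],None,fx=4.5,fy=4.5))
E
```

```text
4.25 [0.51110775 0.02143047 0.111835  ] [ 1.79978975e+02  2.57031313e-04 -2.13148096e+00] 0.056825513438332434
```

View pics/e_wrist.png

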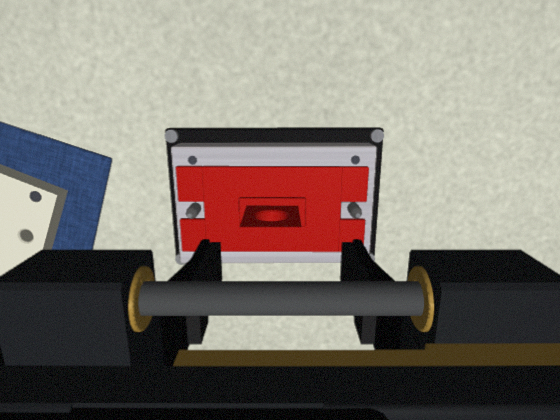

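View pics/e_side.png

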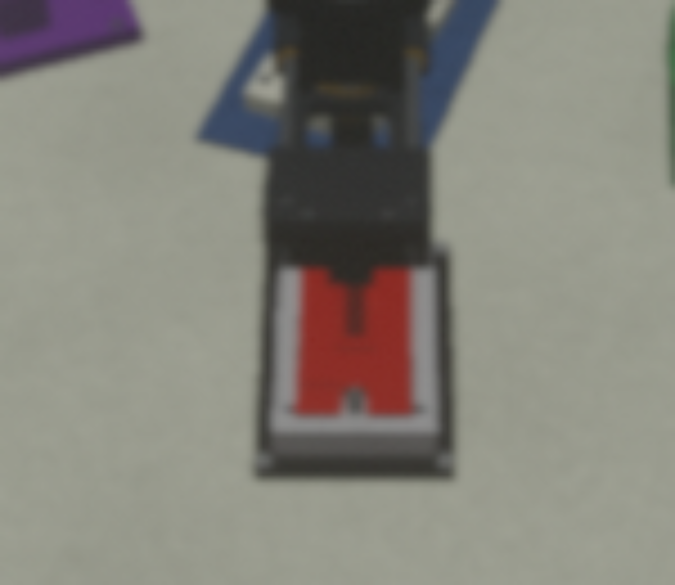

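```bash
python3 - <<'E'
from h import *
c=grab('wrist'); cv2.imwrite('pics/e2.png',cv2.resize(c['im'][130:260,170:380,::-1],None,fx=3.8,fy=3.8,interpolation=cv2.INTER_CUBIC))
E
```

```text
(no output)
```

View pics/e2.png

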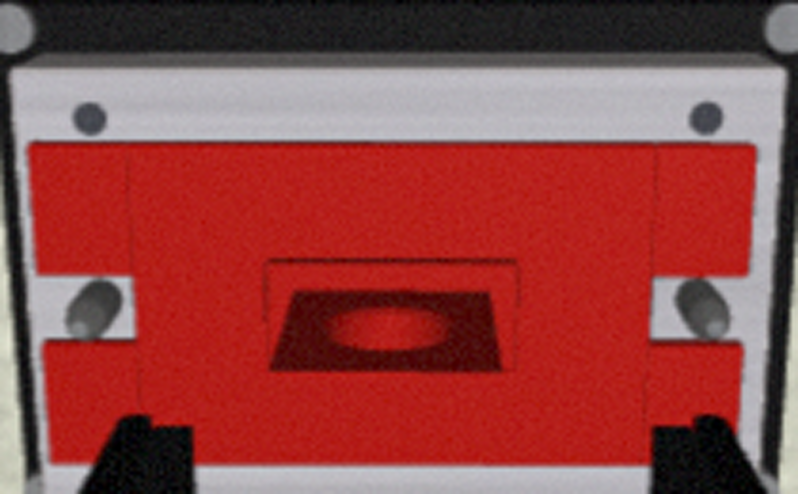

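```bash
python3 - <<'E'
from h import *
np.set_printoptions(precision=4,suppress=True)
c=grab('wrist')
f=lambda L:[(170+x/3.8,130+y/3.8) for x,y in L]
for L,z in (([(270,370),(502,371)],.083),([(295,291),(490,292)],.037),([(84,322),(716,326)],.047),([(192,427),(652,427)],.111)):
    P=onz(c,f(L),z);print(P,P.mean(0),np.linalg.norm(P[0]-P[1]))
E
```

```text
[[0.5184 0.0432 0.083 ]
 [0.517  0.0099 0.083 ]] [0.5177 0.0265 0.083 ] 0.03335604421017546
[[0.5167 0.0436 0.037 ]
 [0.5153 0.0094 0.037 ]] [0.516  0.0265 0.037 ] 0.03423019914920139
[[ 0.5155  0.0786  0.047 ]
 [ 0.5108 -0.0283  0.047 ]] [0.5132 0.0251 0.047 ] 0.10700174753693069
[[ 0.5212  0.0498  0.111 ]
 [ 0.519  -0.0072  0.111 ]] [0.5201 0.0213 0.111 ] 0.057123077164430554
```

Arm at rest now: the eye is centred at (0.512, 0.026), while the fingers' mid-line is at y = 0.021. Shift, descend, grip.

{"name": "carry_out", "arguments": {"force": 20, "plan": [{"fingers": -0.3,"dx": 0.02,"dy": -0.15,"dz": 0.4,"rx": 0,"ry": 0,"rz": 0},{"fingers": -0.3,"dx": 0,"dy": 0,"dz": 0.6,"rx": 0,"ry": 0,"rz": 0},{"fingers": -0.3,"dx": 0,"dy": 0,"dz": 0.6,"rx": 0,"ry": 0,"rz": 0},{"fingers": -0.3,"dx": 0,"dy": 0,"dz": 0.5,"rx": 0,"ry": 0,"rz": 0},{"fingers": -0.3,"dx": 0,"dy": 0,"dz": 0,"rx": 0,"ry": 0,"rz": 0},{"fingers": 0.5,"dx": 0,"dy": 0,"dz": 0,"rx": 0,"ry": 0,"rz": 0},{"fingers": 0.5,"dx": 0,"dy": 0,"dz": 0,"rx": 0,"ry": 0,"rz": 0},{"fingers": 0.5,"dx": 0,"dy": 0,"dz": 0,"rx": 0,"ry": 0,"rz": 0},{"fingers": 0.5,"dx": 0,"dy": 0,"dz": 0,"rx": 0,"ry": 0,"rz": 0}]}}

```text
time_s: 5.58
tool_pos: [0.5122, 0.0267, 0.049]
tool_rot: [180.0, -0.1, -2.1]
force: [0.4, 0.4, 0.5]
grip_width: 0.0338
```

Gripped at 33.8 mm (tab 34 mm). Lift, turn to the peg's heading, then travel to the standoff.

{"name": "carry_out", "arguments": {"plan": [{"fingers": 0.5,"dx": 0,"dy": 0,"dz": -0.4,"rx": 0,"ry": 0,"rz": 0},{"fingers": 0.5,"dx": 0,"dy": 0,"dz": -0.8,"rx": 0,"ry": 0,"rz": 0},{"fingers": 0.5,"dx": 0,"dy": 0,"dz": -0.9,"rx": 0,"ry": 0,"rz": -0.4},{"fingers": 0.5,"dx": 0,"dy": 0,"dz": -0.9,"rx": 0,"ry": 0,"rz": -0.5},{"fingers": 0.5,"dx": 0,"dy": 0,"dz": -0.9,"rx": 0,"ry": 0,"rz": -0.5},{"fingers": 0.5,"dx": 0,"dy": 0,"dz": -0.5,"rx": 0,"ry": 0,"rz": -0.55},{"fingers": 0.5,"dx": 0,"dy": 0,"dz": 0,"rx": 0,"ry": 0,"rz": 0}]}}

```text
time_s: 6.45
tool_pos: [0.5127, 0.0269, 0.1822]
tool_rot: [179.9, -0.2, 17.4]
force: [0.1, -0.1, -0.4]
grip_width: 0.0337
```

{"name": "carry_out", "arguments": {"plan": [{"fingers": 0.5,"dx": -0.3,"dy": 0.45,"dz": 0,"rx": 0,"ry": 0,"rz": 0},{"fingers": 0.5,"dx": -0.65,"dy": 0.9,"dz": 0,"rx": 0,"ry": 0,"rz": 0},{"fingers": 0.5,"dx": -0.65,"dy": 0.9,"dz": 0,"rx": 0,"ry": 0,"rz": 0},{"fingers": 0.5,"dx": -0.65,"dy": 0.9,"dz": 0,"rx": 0,"ry": 0,"rz": 0},{"fingers": 0.5,"dx": -0.65,"dy": 0.9,"dz": 0,"rx": 0,"ry": 0,"rz": 0},{"fingers": 0.5,"dx": -0.65,"dy": 0.9,"dz": 0,"rx": 0,"ry": 0,"rz": 0},{"fingers": 0.5,"dx": -0.65,"dy": 0.9,"dz": 0,"rx": 0,"ry": 0,"rz": 0},{"fingers": 0.5,"dx": -0.65,"dy": 0.9,"dz": 0,"rx": 0,"ry": 0,"rz": 0},{"fingers": 0.5,"dx": -0.65,"dy": 0.9,"dz": 0,"rx": 0,"ry": 0,"rz": 0},{"fingers": 0.5,"dx": -0.65,"dy": 0.9,"dz": 0,"rx": 0,"ry": 0,"rz": 0},{"fingers": 0.5,"dx": -0.35,"dy": 0.45,"dz": 0,"rx": 0,"ry": 0,"rz": 0},{"fingers": 0.5,"dx": 0,"dy": 0,"dz": 0,"rx": 0,"ry": 0,"rz": 0}]}}

```text
time_s: 7.95
tool_pos: [0.4061, -0.2896, 0.18]
tool_rot: [-179.9, 0.0, 17.3]
force: [0.3, 0.8, -1.2]
grip_width: 0.0338
```

```bash
python3 - <<'E'
from h import *
c=grab('wrist','f_wrist');print(c['o']['time_s'],c['o']['tool_pos'],c['o']['tool_rot'],c['o']['grip_width'])
t=grab('top');s=grab('side')
A=cv2.resize(t['im'][180:270,370:480,::-1],(440,360),interpolation=cv2.INTER_CUBIC);B=cv2.resize(s['im'][260:390,200:320,::-1],(332,360),interpolation=cv2.INTER_CUBIC)
cv2.imwrite('pics/f_ts.png',np.hstack([A,B]))
E
```

```text
7.95 [ 0.40607097 -0.28959027  0.17997423] [-1.79933340e+02  2.52445195e-02  1.72787729e+01] 0.03384881655133123
```

View pics/f_wrist.png

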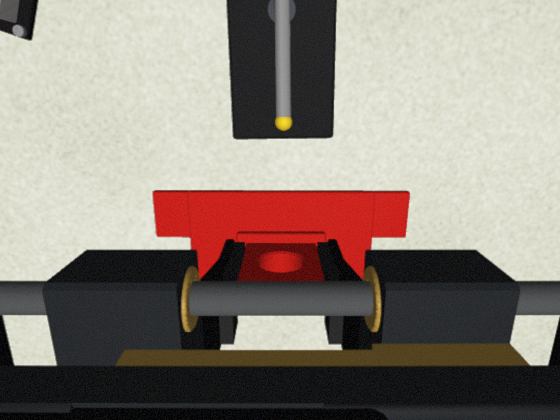

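View pics/f_ts.png

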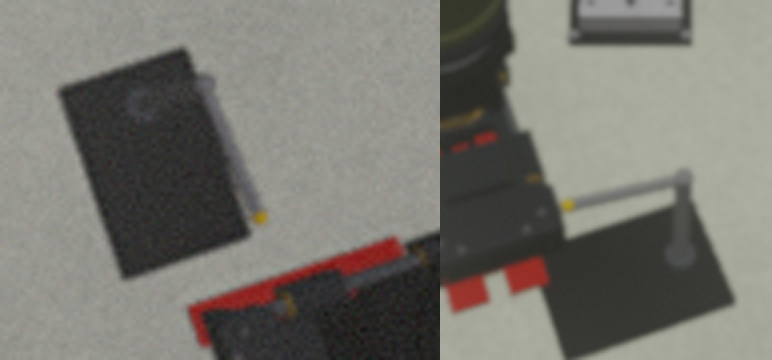

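Wrist view: yellow tip at (284,123), peg running straight up the image, held eye hole at (281,261). The peg is aligned with the hole axis. Computing the offset.

```bash
python3 - <<'E'
from h import *
np.set_printoptions(precision=4,suppress=True)
c=grab('wrist')
Y=lambda h,s_,v:(h>17)&(h<34)&(s_>130)&(v>80)
p,a=cen(mask(c,Y,(270,105,300,140)))
W=onz(c,[p],.139); Ti=np.linalg.inv(c['T']); g=lambda P:(np.c_[P,np.ones(len(P))]@Ti.T)[:,:3]
print(p,a,W,g(W), 'tool',c['o']['tool_pos'],c['o']['tool_rot'])
W=onz(c,[(283,20)],.150-.02+.0);print('shaft',g(W))
# tab: edges top
top=onz(c,[(237,233),(325,233)],c['o']['tool_pos'][2]+.0-.012);print('platebit',g(top))
hol=onz(c,[(281,261)],c['o']['tool_pos'][2]+.013);print('hole',g(hol))
s=grab('side');t=grab('top')
ps,_=cen(mask(s,Y,(235,322,258,342)));pt,_=cen(mask(t,Y,(425,225,445,245)));P,e=tri(s,ps,c,p);print(P,e);P,e=tri(t,pt,c,p);print(P,e)
E
```

```text
(286.4676616915423, 126.4726368159204) 201.0 [[ 0.4645 -0.2729  0.139 ]] [[0.0588 0.0032 0.0415]] tool [ 0.4074 -0.2876  0.1804] [-179.9631   -0.0175   17.5489]
shaft [[0.1128 0.0013 0.0505]]
platebit [[ 0.009  -0.0218  0.012 ]
 [ 0.0089  0.022   0.012 ]]
hole [[ 0.0054  0.0001 -0.013 ]]
[ 0.4642 -0.2728  0.1397] 0.0006123403055335336
[ 0.4639 -0.2731  0.1358] 0.000697368636238086
```

{"name": "carry_out", "arguments": {"plan": [{"fingers": 0.5,"dx": 0,"dy": 0.08,"dz": 0.6,"rx": 0,"ry": 0,"rz": 0},{"fingers": 0.5,"dx": 0,"dy": 0,"dz": 0.8,"rx": 0,"ry": 0,"rz": 0},{"fingers": 0.5,"dx": 0,"dy": 0,"dz": 0.42,"rx": 0,"ry": 0,"rz": 0},{"fingers": 0.5,"dx": 0.6,"dy": 0,"dz": 0,"rx": 0,"ry": 0,"rz": 0},{"fingers": 0.5,"dx": 0.6,"dy": 0,"dz": 0,"rx": 0,"ry": 0,"rz": 0},{"fingers": 0.5,"dx": 0,"dy": 0,"dz": 0,"rx": 0,"ry": 0,"rz": 0}]}}

```text
time_s: 9.0
tool_pos: [0.4447, -0.2796, 0.1269]
tool_rot: [179.9, -0.1, 17.7]
force: [-0.3, 0.2, -1.0]
grip_width: 0.034
```

```bash
python3 - <<'E'
from h import *
np.set_printoptions(precision=4,suppress=True)
c=grab('wrist','g_wrist');print(c['o']['time_s'],c['o']['tool_pos'],c['o']['tool_rot'],c['o']['force'])
cv2.imwrite('pics/g.png',cv2.resize(c['im'][100:300,180:380,::-1],None,fx=3,fy=3,interpolation=cv2.INTER_CUBIC))
s=grab('side');cv2.imwrite('pics/g_s.png',cv2.resize(s['im'][260:390,190:320,::-1],None,fx=4,fy=4,interpolation=cv2.INTER_CUBIC))
E
```

```text
9.0 [ 0.4447 -0.2796  0.1269] [179.9454  -0.1288  17.6511] [-0.2844  0.1647 -0.9835]
```

View pics/g.png

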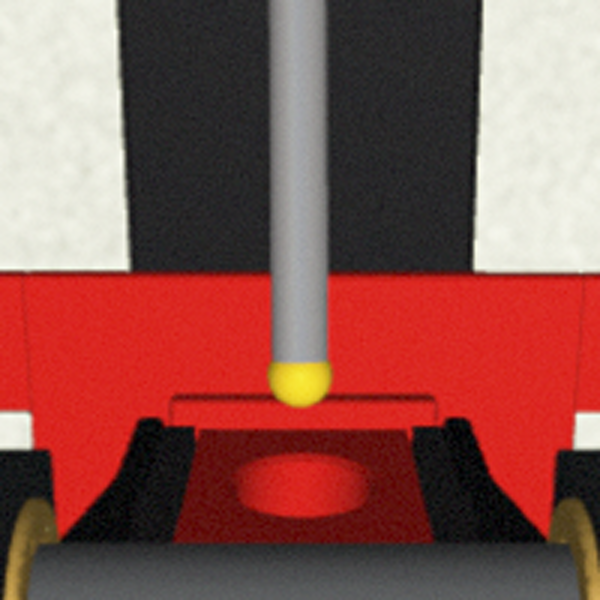

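View pics/g_s.png

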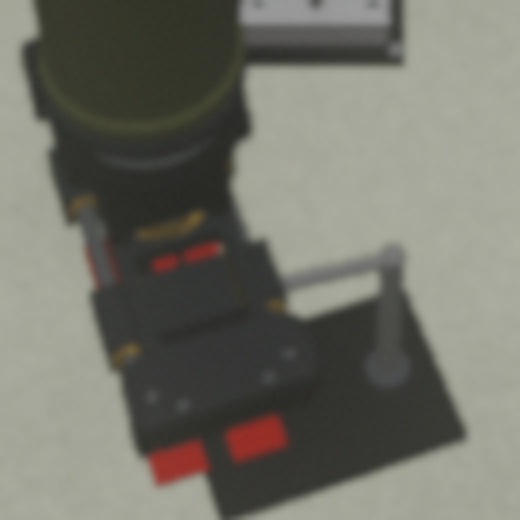

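Tip (crop 300,385) is centred sideways on the hole (302,485), and heights agree to about 1 mm (eye 0.140, tip 0.139). Insert.

{"name": "carry_out", "arguments": {"plan": [{"fingers": 0.5,"dx": 0.4,"dy": 0,"dz": 0.02,"rx": 0,"ry": 0,"rz": 0},{"fingers": 0.5,"dx": 0.4,"dy": 0,"dz": 0.03,"rx": 0,"ry": 0,"rz": 0},{"fingers": 0.5,"dx": 0.4,"dy": 0,"dz": 0.06,"rx": 0,"ry": 0,"rz": 0},{"fingers": 0.5,"dx": 0.4,"dy": 0,"dz": 0.06,"rx": 0,"ry": 0,"rz": 0},{"fingers": 0.5,"dx": 0.1,"dy": 0,"dz": 0.02,"rx": 0,"ry": 0,"rz": 0},{"fingers": 0.5,"dx": 0,"dy": 0,"dz": 0,"rx": 0,"ry": 0,"rz": 0}]}}

```text
time_s: 9.85
tool_pos: [0.4904, -0.2654, 0.12]
tool_rot: [-180.0, 0.0, 17.5]
force: [-0.7, 0.2, -0.2]
grip_width: 0.034
```

```bash
python3 - <<'E'
from h import *
np.set_printoptions(precision=4,suppress=True)
c=grab('wrist','i_wrist');print(c['o']['time_s'],c['o']['tool_pos'],c['o']['tool_rot'],c['o']['force'])
cv2.imwrite('pics/i.png',cv2.resize(c['im'][100:300,180:380,::-1],None,fx=3,fy=3,interpolation=cv2.INTER_CUBIC))
E
```

```text
9.85 [ 0.4904 -0.2654  0.12  ] [-179.9827    0.027    17.4601] [-0.707   0.1896 -0.168 ]
```

View pics/i.png

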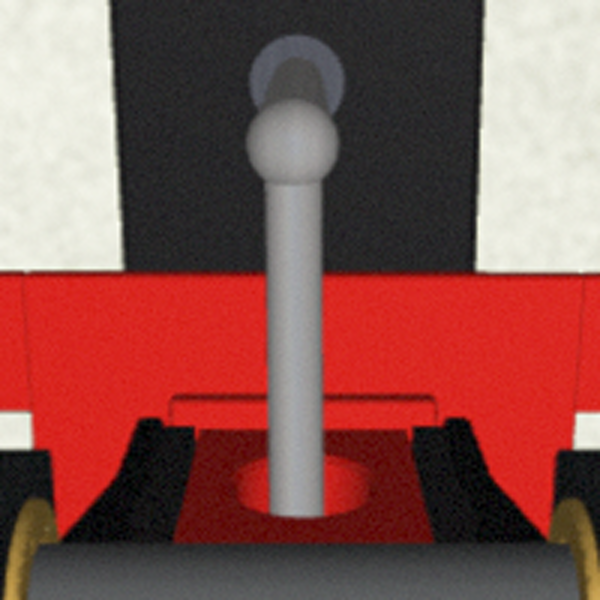

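The peg goes through the hole. Lower until the eye rests on it, checking force.

{"name": "carry_out", "arguments": {"plan": [{"fingers": 0.5,"dx": 0,"dy": 0,"dz": 0.1,"rx": 0,"ry": 0,"rz": 0},{"fingers": 0.5,"dx": 0,"dy": 0,"dz": 0.08,"rx": 0,"ry": 0,"rz": 0},{"fingers": 0.5,"dx": 0,"dy": 0,"dz": 0,"rx": 0,"ry": 0,"rz": 0}]}}

```text
time_s: 10.28
tool_pos: [0.4902, -0.2659, 0.1159]
tool_rot: [180.0, 0.0, 17.4]
force: [-1.7, 0.5, 5.6]
grip_width: 0.0339
```

{"name": "carry_out", "arguments": {"plan": [{"fingers": 0.5,"dx": 0,"dy": 0,"dz": -0.02,"rx": 0,"ry": 0,"rz": 0},{"fingers": 0.1,"dx": 0,"dy": 0,"dz": 0,"rx": 0,"ry": 0,"rz": 0},{"fingers": -0.2,"dx": 0,"dy": 0,"dz": 0,"rx": 0,"ry": 0,"rz": 0},{"fingers": -0.3,"dx": 0,"dy": 0,"dz": 0,"rx": 0,"ry": 0,"rz": 0},{"fingers": -0.3,"dx": 0,"dy": 0,"dz": 0,"rx": 0,"ry": 0,"rz": 0},{"fingers": -0.3,"dx": 0,"dy": 0,"dz": 0,"rx": 0,"ry": 0,"rz": 0}]}}

```text
time_s: 11.02
tool_pos: [0.4904, -0.2655, 0.1154]
tool_rot: [180.0, 0.0, 17.4]
force: [0.8, 0.2, 0.0]
grip_width: 0.0564
```

```bash
python3 - <<'E'
from h import *
np.set_printoptions(precision=4,suppress=True)
c=grab('wrist','j_wrist');print(c['o']['time_s'],c['o']['tool_pos'],c['o']['tool_rot'],c['o']['force'],c['o']['grip_width'])
E
```

```text
11.025 [ 0.4904 -0.2655  0.1154] [179.9992   0.0041  17.4412] [0.8026 0.2028 0.001 ] 0.05637642083493332
```

View pics/j_wrist.png

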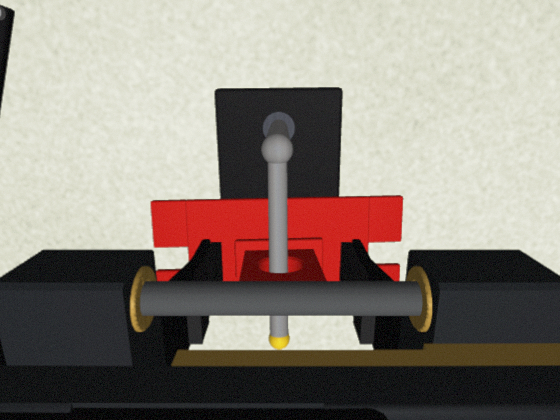

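The cover hangs on the peg with the fingers clear on both sides. Withdraw upward, turn to yaw 65°, and travel to the upper half.

{"name": "carry_out", "arguments": {"plan": [{"fingers": -0.3,"dx": 0,"dy": 0,"dz": -0.4,"rx": 0,"ry": 0,"rz": 0},{"fingers": -0.3,"dx": 0,"dy": 0,"dz": -0.9,"rx": 0,"ry": 0,"rz": 0},{"fingers": -0.3,"dx": 0,"dy": 0,"dz": -1,"rx": 0,"ry": 0,"rz": 0},{"fingers": -0.3,"dx": 0,"dy": 0,"dz": -1,"rx": 0,"ry": 0,"rz": 0},{"fingers": -0.3,"dx": 0,"dy": 0,"dz": -0.5,"rx": 0,"ry": 0,"rz": 0},{"fingers": -1,"dx": 0,"dy": 0,"dz": 0,"rx": 0,"ry": 0,"rz": -0.95},{"fingers": -1,"dx": 0,"dy": 0,"dz": 0,"rx": 0,"ry": 0,"rz": -0.95},{"fingers": -1,"dx": 0,"dy": 0,"dz": 0,"rx": 0,"ry": 0,"rz": -0.95},{"fingers": -1,"dx": 0,"dy": 0,"dz": 0,"rx": 0,"ry": 0,"rz": -0.95},{"fingers": -1,"dx": 0,"dy": 0,"dz": 0,"rx": 0,"ry": 0,"rz": -0.95},{"fingers": -1,"dx": 0,"dy": 0,"dz": 0,"rx": 0,"ry": 0,"rz": 0}]}}

```text
time_s: 12.45
tool_pos: [0.4902, -0.2654, 0.2292]
tool_rot: [-180.0, -0.0, 64.8]
force: [-0.4, -0.1, 0.5]
grip_width: 0.0866
```

```bash
python3 - <<'E'
from h import *
np.set_printoptions(precision=4,suppress=True)
T,o=tool();print(o['time_s'],o['tool_pos'],o['tool_rot'],o['qpos'])
t=grab('top');s=grab('side','k_side')
A=cv2.resize(t['im'][180:270,370:480,::-1],(440,360),interpolation=cv2.INTER_CUBIC);B=cv2.resize(s['im'][260:390,200:320,::-1],(332,360),interpolation=cv2.INTER_CUBIC)
cv2.imwrite('pics/k_ts.png',np.hstack([A,B]))
E
```

```text
12.45 [ 0.4902 -0.2654  0.2292] [-179.9683   -0.0031   64.8337] [ 48.0168   8.3485 -24.5728  95.2331   3.5456  77.2205  -2.2794]
```

View pics/k_ts.png

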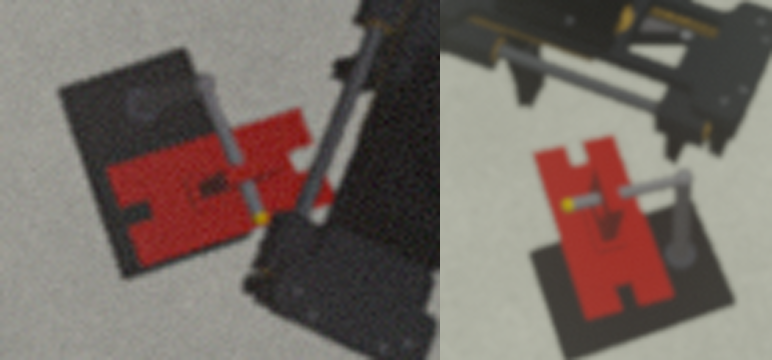

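The cover hangs on the peg in both views: yellow tip outside, tab mid-peg. Now travel to above the white upper half.

{"name": "carry_out", "arguments": {"plan": [{"fingers": -1,"dx": 0.5,"dy": -0.2,"dz": 0,"rx": 0,"ry": 0,"rz": 0},{"fingers": -1,"dx": 0.95,"dy": -0.39,"dz": 0,"rx": 0,"ry": 0,"rz": 0},{"fingers": -1,"dx": 0.95,"dy": -0.39,"dz": 0,"rx": 0,"ry": 0,"rz": 0},{"fingers": -1,"dx": 0.95,"dy": -0.39,"dz": 0,"rx": 0,"ry": 0,"rz": 0},{"fingers": -1,"dx": 0.95,"dy": -0.39,"dz": 0,"rx": 0,"ry": 0,"rz": 0},{"fingers": -1,"dx": 0.95,"dy": -0.39,"dz": 0,"rx": 0,"ry": 0,"rz": 0},{"fingers": -1,"dx": 0.95,"dy": -0.39,"dz": 0,"rx": 0,"ry": 0,"rz": 0},{"fingers": -1,"dx": 0.95,"dy": -0.39,"dz": 0,"rx": 0,"ry": 0,"rz": 0},{"fingers": -1,"dx": 0.95,"dy": -0.39,"dz": 0,"rx": 0,"ry": 0,"rz": 0},{"fingers": -1,"dx": 0.95,"dy": -0.39,"dz": 0,"rx": 0,"ry": 0,"rz": 0},{"fingers": -1,"dx": 0.95,"dy": -0.39,"dz": 0,"rx": 0,"ry": 0,"rz": 0},{"fingers": -1,"dx": 0.95,"dy": -0.39,"dz": 0,"rx": 0,"ry": 0,"rz": 0}]}}

```text
time_s: 14.05
tool_pos: [0.5068, 0.0914, 0.2296]
tool_rot: [180.0, 0.0, 64.9]
force: [-0.7, -0.4, -0.5]
grip_width: 0.0871
```

{"name": "carry_out", "arguments": {"plan": [{"fingers": -1,"dx": 0.95,"dy": -0.39,"dz": 0,"rx": 0,"ry": 0,"rz": 0},{"fingers": -1,"dx": 0.95,"dy": -0.39,"dz": 0,"rx": 0,"ry": 0,"rz": 0},{"fingers": -1,"dx": 0.95,"dy": -0.39,"dz": 0,"rx": 0,"ry": 0,"rz": 0},{"fingers": -1,"dx": 0.95,"dy": -0.39,"dz": 0,"rx": 0,"ry": 0,"rz": 0},{"fingers": -1,"dx": 0.95,"dy": -0.39,"dz": 0,"rx": 0,"ry": 0,"rz": 0},{"fingers": -1,"dx": 0.5,"dy": -0.2,"dz": 0,"rx": 0,"ry": 0,"rz": 0},{"fingers": -1,"dx": 0,"dy": 0,"dz": 0,"rx": 0,"ry": 0,"rz": 0},{"fingers": -1,"dx": 0,"dy": 0,"dz": 0,"rx": 0,"ry": 0,"rz": 0}]}}

```text
time_s: 15.05
tool_pos: [0.516, 0.2579, 0.2293]
tool_rot: [180.0, 0.1, 64.9]
force: [-0.0, 0.1, 0.1]
grip_width: 0.087
```

```bash
python3 - <<'E'
from h import *
c=grab('wrist','l_wrist');print(c['o']['time_s'],c['o']['tool_pos'],c['o']['tool_rot'],c['o']['joint_velocities'])
cv2.imwrite('pics/l.png',cv2.resize(c['im'][80:250,170:390,::-1],None,fx=3.6,fy=3.6,interpolation=cv2.INTER_CUBIC))
E
```

```text
15.05 [0.51601471 0.25785756 0.22929434] [1.79973534e+02 6.76542917e-02 6.48507750e+01] [ 0.71868778 -0.22080398  0.33328119  0.0717847  -0.03164595 -0.27859102
  0.04681831]
```

View pics/l_wrist.png

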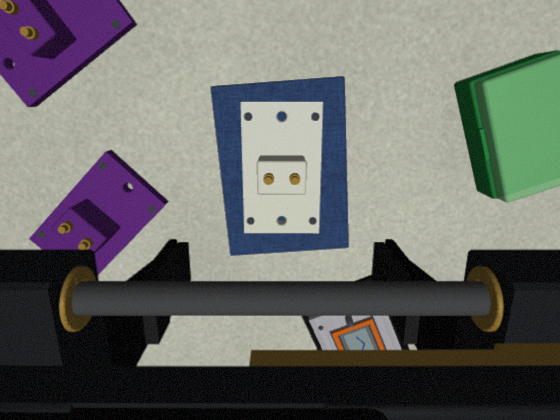

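View pics/l.png

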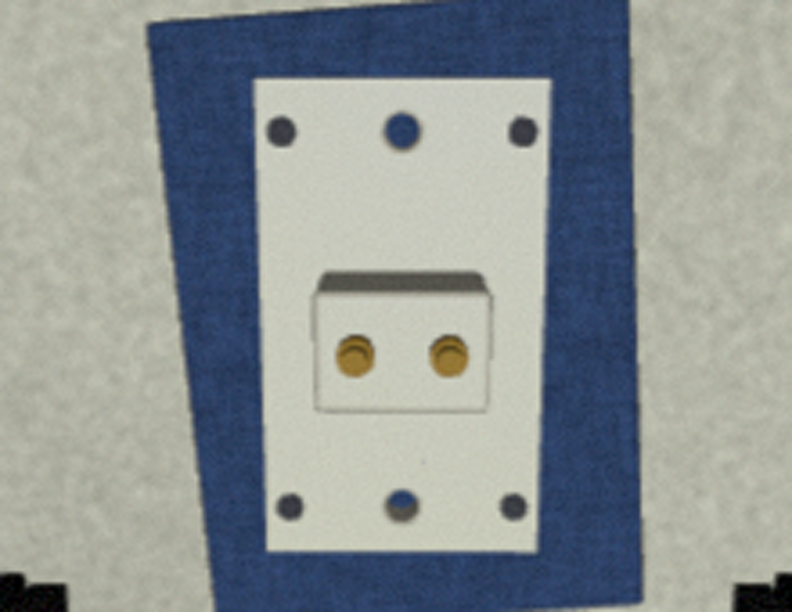

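White upper half confirmed: blue holes at crop (402,131) and (402,506), block top (316..490, 292..411), two brass ports.

```bash
python3 - <<'E'
from h import *
np.set_printoptions(precision=4,suppress=True)
c=grab('wrist')
f=lambda L:[(170+x/3.6,80+y/3.6) for x,y in L]
Ti=np.linalg.inv(c['T']); g=lambda P:(np.c_[P,np.ones(len(P))]@Ti.T)[:,:3]
for n,L,z in (('holes',[(402,131),(402,506)],.018),('block',[(316,292),(490,292),(489,411),(316,411)],.056),('plate',[(254,79),(551,79),(538,552),(267,552)],.018),('scr',[(281,131),(523,131),(514,506),(290,506)],.018)):
    P=onz(c,f(L),z);print(n,P.mean(0),g(P).mean(0));print(g(P))
print(c['o']['tool_pos'],c['o']['tool_rot'])
E
```

```text
holes [0.5173 0.259  0.018 ] [0.002  0.0003 0.2113]
[[ 0.0559  0.0003  0.2113]
 [-0.0519  0.0003  0.2114]]
block [0.5176 0.2595 0.056 ] [0.0025 0.0004 0.1733]
[[ 0.0181 -0.0215  0.1733]
 [ 0.018   0.0224  0.1733]
 [-0.0131  0.0227  0.1733]
 [-0.013  -0.0221  0.1733]]
plate [0.5173 0.2586 0.018 ] [0.0016 0.0004 0.2113]
[[ 0.0696 -0.0396  0.2112]
 [ 0.0695  0.0405  0.2113]
 [-0.0664  0.0407  0.2114]
 [-0.0663 -0.0399  0.2114]]
scr [0.5173 0.259  0.018 ] [0.002  0.0003 0.2113]
[[ 0.0559 -0.0326  0.2112]
 [ 0.0558  0.0333  0.2113]
 [-0.0519  0.0333  0.2114]
 [-0.0518 -0.0327  0.2114]]
[0.5162 0.2576 0.2293] [179.9655   0.0656  64.8166]
```

{"name": "carry_out", "arguments": {"plan": [{"fingers": -0.6,"dx": 0.07,"dy": 0.01,"dz": 0.6,"rx": 0,"ry": 0,"rz": 0},{"fingers": -0.6,"dx": 0,"dy": 0,"dz": 1,"rx": 0,"ry": 0,"rz": 0},{"fingers": -0.6,"dx": 0,"dy": 0,"dz": 1,"rx": 0,"ry": 0,"rz": 0},{"fingers": -0.6,"dx": 0,"dy": 0,"dz": 1,"rx": 0,"ry": 0,"rz": 0},{"fingers": -0.6,"dx": 0,"dy": 0,"dz": 1,"rx": 0,"ry": 0,"rz": 0},{"fingers": -0.6,"dx": 0,"dy": 0,"dz": 0.9,"rx": 0,"ry": 0,"rz": 0},{"fingers": -0.6,"dx": 0,"dy": 0,"dz": 0.8,"rx": 0,"ry": 0,"rz": 0},{"fingers": -0.6,"dx": 0,"dy": 0,"dz": 0.55,"rx": 0,"ry": 0,"rz": 0},{"fingers": -0.6,"dx": 0,"dy": 0,"dz": 0,"rx": 0,"ry": 0,"rz": 0},{"fingers": -0.6,"dx": 0,"dy": 0,"dz": 0,"rx": 0,"ry": 0,"rz": 0}]}}

```text
time_s: 16.4
tool_pos: [0.5175, 0.2613, 0.0245]
tool_rot: [180.0, -0.1, 64.9]
force: [0.8, 0.3, 0.6]
grip_width: 0.0694
```

{"name": "carry_out", "arguments": {"force": 50, "plan": [{"fingers": 0.3,"dx": 0,"dy": 0,"dz": 0,"rx": 0,"ry": 0,"rz": 0},{"fingers": 0.3,"dx": 0,"dy": 0,"dz": 0,"rx": 0,"ry": 0,"rz": 0},{"fingers": 0.3,"dx": 0,"dy": 0,"dz": 0,"rx": 0,"ry": 0,"rz": 0},{"fingers": 0.3,"dx": 0,"dy": 0,"dz": 0,"rx": 0,"ry": 0,"rz": 0}]}}

```text
time_s: 16.9
tool_pos: [0.5174, 0.2609, 0.0243]
tool_rot: [180.0, -0.0, 64.9]
force: [0.3, -0.6, 2.5]
grip_width: 0.0459
```

Gripped the block at 45.9 mm. Lift, turn to the lower half's heading, and go slightly past it so the wrist camera can see both the lower half and the held plate's hole.

{"name": "carry_out", "arguments": {"plan": [{"fingers": 0.3,"dx": 0,"dy": 0,"dz": -0.4,"rx": 0,"ry": 0,"rz": 0},{"fingers": 0.3,"dx": 0,"dy": 0,"dz": -0.9,"rx": 0,"ry": 0,"rz": 0},{"fingers": 0.3,"dx": 0,"dy": 0,"dz": -1,"rx": 0,"ry": 0,"rz": 0},{"fingers": 0.3,"dx": 0,"dy": 0,"dz": -1,"rx": 0,"ry": 0,"rz": 0},{"fingers": 0.3,"dx": 0,"dy": 0,"dz": -1,"rx": 0,"ry": 0,"rz": 0},{"fingers": 0.3,"dx": 0,"dy": 0,"dz": -1,"rx": 0,"ry": 0,"rz": -0.5},{"fingers": 0.3,"dx": 0,"dy": 0,"dz": -0.5,"rx": 0,"ry": 0,"rz": -0.6},{"fingers": 0.3,"dx": 0,"dy": 0,"dz": 0,"rx": 0,"ry": 0,"rz": -0.6},{"fingers": 0.3,"dx": 0,"dy": 0,"dz": 0,"rx": 0,"ry": 0,"rz": -0.6},{"fingers": 0.3,"dx": 0,"dy": 0,"dz": 0,"rx": 0,"ry": 0,"rz": 0}]}}

```text
time_s: 18.15
tool_pos: [0.5163, 0.2607, 0.1977]
tool_rot: [-179.9, 0.0, 87.9]
force: [0.1, 0.8, -4.5]
grip_width: 0.0457
```

{"name": "carry_out", "arguments": {"plan": [{"fingers": 0.3,"dx": -0.5,"dy": 0.01,"dz": 0,"rx": 0,"ry": 0,"rz": 0},{"fingers": 0.3,"dx": -1,"dy": 0.01,"dz": 0,"rx": 0,"ry": 0,"rz": 0},{"fingers": 0.3,"dx": -1,"dy": 0.01,"dz": 0,"rx": 0,"ry": 0,"rz": 0},{"fingers": 0.3,"dx": -1,"dy": 0.01,"dz": 0,"rx": 0,"ry": 0,"rz": 0},{"fingers": 0.3,"dx": -1,"dy": 0.01,"dz": 0,"rx": 0,"ry": 0,"rz": 0},{"fingers": 0.3,"dx": -1,"dy": 0.01,"dz": 0,"rx": 0,"ry": 0,"rz": 0},{"fingers": 0.3,"dx": -1,"dy": 0.01,"dz": 0,"rx": 0,"ry": 0,"rz": 0},{"fingers": 0.3,"dx": -1,"dy": 0.01,"dz": 0,"rx": 0,"ry": 0,"rz": 0},{"fingers": 0.3,"dx": -1,"dy": 0.01,"dz": 0,"rx": 0,"ry": 0,"rz": 0},{"fingers": 0.3,"dx": -1,"dy": 0.01,"dz": 0,"rx": 0,"ry": 0,"rz": 0},{"fingers": 0.3,"dx": -1,"dy": 0.01,"dz": 0,"rx": 0,"ry": 0,"rz": 0},{"fingers": 0.3,"dx": -1,"dy": 0.01,"dz": 0,"rx": 0,"ry": 0,"rz": 0}]}}

```text
time_s: 19.65
tool_pos: [0.5073, -0.0858, 0.198]
tool_rot: [-180.0, 0.0, 87.8]
force: [0.5, -1.5, -4.9]
grip_width: 0.0457
```

{"name": "carry_out", "arguments": {"plan": [{"fingers": 0.3,"dx": -0.8,"dy": 0,"dz": 0,"rx": 0,"ry": 0,"rz": 0},{"fingers": 0.3,"dx": -0.5,"dy": 0,"dz": 0,"rx": 0,"ry": 0,"rz": 0},{"fingers": 0.3,"dx": 0,"dy": 0,"dz": 0,"rx": 0,"ry": 0,"rz": 0},{"fingers": 0.3,"dx": 0,"dy": 0,"dz": 0,"rx": 0,"ry": 0,"rz": 0}]}}

```text
time_s: 20.15
tool_pos: [0.5068, -0.1216, 0.198]
tool_rot: [-180.0, -0.0, 88.0]
force: [0.3, -0.2, -4.1]
grip_width: 0.0458
```

```bash
python3 - <<'E'
from h import *
np.set_printoptions(precision=4,suppress=True)
for i in range(3):
    c=grab('wrist','m_wrist');print(c['o']['time_s'],c['o']['tool_pos'],c['o']['tool_rot'],c['o']['force'])
E
```

```text
20.15 [ 0.5068 -0.1216  0.198 ] [-179.9969   -0.0424   88.0038] [ 0.347  -0.1523 -4.077 ]
20.2 [ 0.5069 -0.1214  0.198 ] [179.9972  -0.0294  88.0421] [-0.5406 -0.3128 -3.8481]
20.25 [ 0.5069 -0.1215  0.198 ] [179.9962  -0.0183  88.0539] [-0.1825  0.2436 -2.9254]
```

View pics/m_wrist.png

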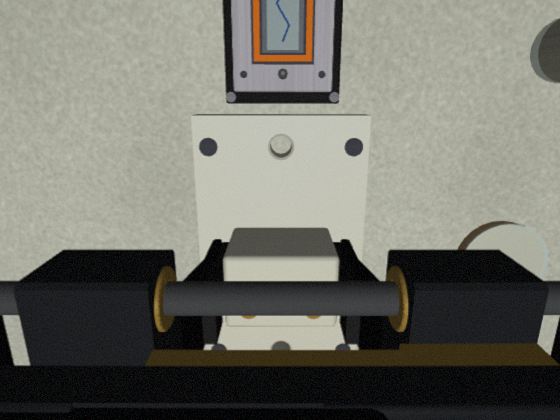

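```bash
python3 - <<'E'
from h import *
c=grab('wrist'); cv2.imwrite('pics/m2.png',cv2.resize(c['im'][0:170,180:385,::-1],None,fx=3.9,fy=3.5,interpolation=cv2.INTER_CUBIC))
E
```

```text
(no output)
```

View pics/m2.png

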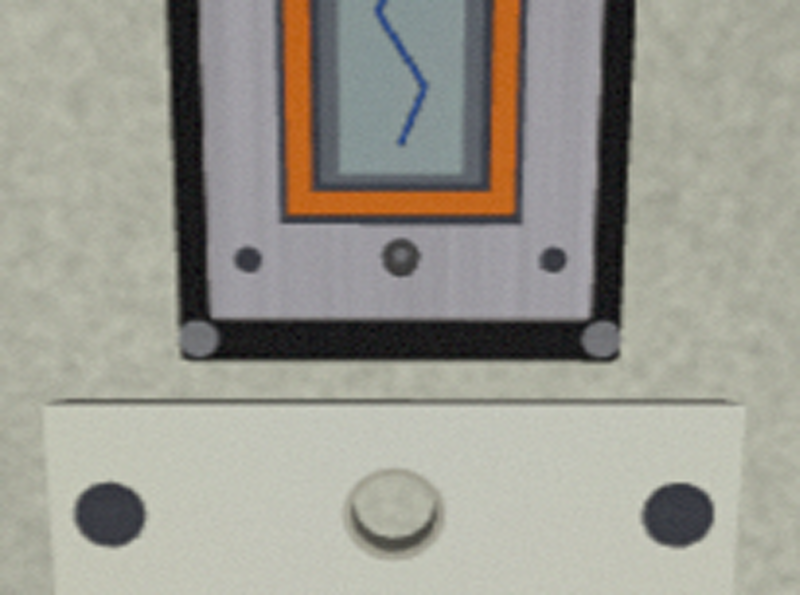

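```bash
python3 - <<'E'
from h import *
np.set_printoptions(precision=4,suppress=True)
c=grab('wrist')
f=lambda L:[(180+x/3.9,y/3.5) for x,y in L]
Ti=np.linalg.inv(c['T']); g=lambda P:(np.c_[P,np.ones(len(P))]@Ti.T)[:,:3]
z=c['o']['tool_pos'][2]
for n,L,zz in (('dowel',[(401,258)],.045),('lscr',[(248,259),(553,259)],.030),('blkedge',[(208,319),(592,319)],.030),('blk far',[(199,10),(605,10)],.03),('gask',[(281,217),(522,217)],.033),('uhole',[(394,514)],z-.0063),('uscr',[(110,514),(678,514)],z-.0063),('uedge',[(44,404),(745,404)],z-.0063)):
    P=onz(c,f(L),zz);print(n,P.mean(0),g(P).mean(0));
    if len(P)>1: print('   ',g(P)[:,:2].ravel(),np.linalg.norm(P[0]-P[1]))
print(c['o']['tool_pos'],c['o']['tool_rot'])
E
```

```text
dowel [ 0.511  -0.0295  0.045 ] [0.0925 0.0009 0.153 ]
lscr [ 0.5109 -0.0289  0.03  ] [0.0931 0.0008 0.168 ]
    [ 0.0932 -0.0321  0.0931  0.0337] 0.06580544100946194
blkedge [ 0.5104 -0.0427  0.03  ] [0.0793 0.0007 0.168 ]
    [ 0.0793 -0.0412  0.0792  0.0427] 0.08384382793372636
blk far [0.5131 0.0252 0.03  ] [0.1473 0.0011 0.168 ]
    [ 0.1473 -0.0406  0.1472  0.0429] 0.08353589445568275
gask [ 0.5115 -0.0197  0.033 ] [0.1024 0.001  0.165 ]
    [ 0.1024 -0.0245  0.1023  0.0266] 0.051100346464425156
uhole [ 0.508  -0.069   0.1917] [ 0.0529 -0.0007  0.0063]
uscr [ 0.508  -0.069   0.1917] [ 0.0529 -0.0007  0.0063]
    [ 0.053  -0.0335  0.0529  0.0321] 0.06567067349316094
uedge [ 0.5086 -0.0552  0.1917] [ 0.0668 -0.0006  0.0063]
    [ 0.0668 -0.0403  0.0667  0.039 ] 0.07924006297261248
[ 0.5069 -0.1219  0.198 ] [179.9958   0.0024  88.0377]
```

Lower centre is at tool (0.147, 0.001) and the held upper's centre at (-0.0011, -0.0007). It agrees with the earlier estimate (0.513, 0.025). Move above, then descend to just above the dowels and look through the hole.

{"name": "carry_out", "arguments": {"plan": [{"fingers": 0.3,"dx": 0.6,"dy": 0.06,"dz": 0,"rx": 0,"ry": 0,"rz": 0},{"fingers": 0.3,"dx": 1,"dy": 0,"dz": 0,"rx": 0,"ry": 0,"rz": 0},{"fingers": 0.3,"dx": 1,"dy": 0,"dz": 0,"rx": 0,"ry": 0,"rz": 0},{"fingers": 0.3,"dx": 1,"dy": 0,"dz": 0,"rx": 0,"ry": 0,"rz": 0},{"fingers": 0.3,"dx": 0.9,"dy": 0,"dz": 0,"rx": 0,"ry": 0,"rz": 0},{"fingers": 0.3,"dx": 0.44,"dy": 0,"dz": 0.4,"rx": 0,"ry": 0,"rz": 0},{"fingers": 0.3,"dx": 0,"dy": 0,"dz": 0.9,"rx": 0,"ry": 0,"rz": 0},{"fingers": 0.3,"dx": 0,"dy": 0,"dz": 0.9,"rx": 0,"ry": 0,"rz": 0},{"fingers": 0.3,"dx": 0,"dy": 0,"dz": 0.9,"rx": 0,"ry": 0,"rz": 0},{"fingers": 0.3,"dx": 0,"dy": 0,"dz": 0.7,"rx": 0,"ry": 0,"rz": 0},{"fingers": 0.3,"dx": 0,"dy": 0,"dz": 0.3,"rx": 0,"ry": 0,"rz": 0},{"fingers": 0.3,"dx": 0,"dy": 0,"dz": 0,"rx": 0,"ry": 0,"rz": 0}]}}

```text
time_s: 21.9
tool_pos: [0.5134, 0.0251, 0.0743]
tool_rot: [-179.9, -0.0, 87.9]
force: [-0.4, -0.0, -3.3]
grip_width: 0.0457
```

```bash
python3 - <<'E'
from h import *
np.set_printoptions(precision=4,suppress=True)
c=grab('wrist','n_wrist');print(c['o']['time_s'],c['o']['tool_pos'],c['o']['tool_rot'],c['o']['force'])
A=cv2.resize(c['im'][70:240,180:385,::-1],(492,408),interpolation=cv2.INTER_CUBIC)
s=grab('side');B=cv2.resize(s['im'][190:290,230:310,::-1],(306,408),interpolation=cv2.INTER_CUBIC)
cv2.imwrite('pics/n2.png',np.hstack([A,B]))
E
```

```text
21.9 [0.5134 0.0251 0.0743] [-179.9207   -0.0123   87.9376] [-0.4457 -0.0497 -3.2939]
```

View pics/n2.png

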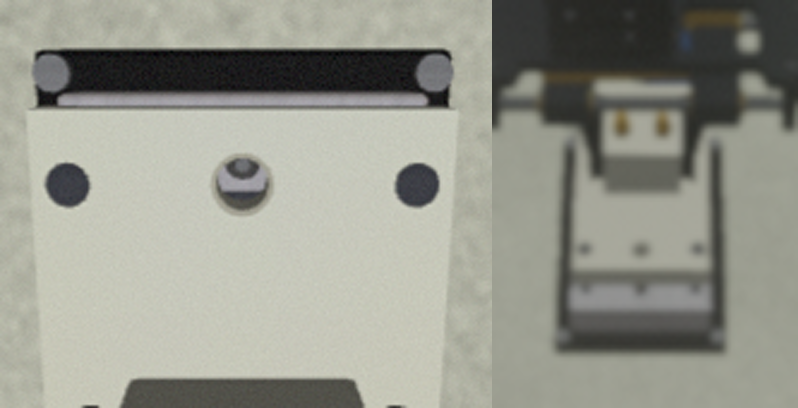

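```bash
python3 - <<'E'
from h import *
np.set_printoptions(precision=4,suppress=True)
c=grab('wrist')
cv2.imwrite('pics/n3.png',cv2.resize(c['im'][125:165,255:310,::-1],None,fx=14,fy=14,interpolation=cv2.INTER_CUBIC))
z=c['o']['tool_pos'][2];T=c['T'];print(z,c['o']['tool_pos'],c['o']['tool_rot'])
pt=lambda x,y,zz:(T@[x,y,zz,1])[:3]
E
```

```text
0.07558929504516676 [0.5145 0.0252 0.0756] [179.9323   0.0043  87.9346]
```

View pics/n3.png

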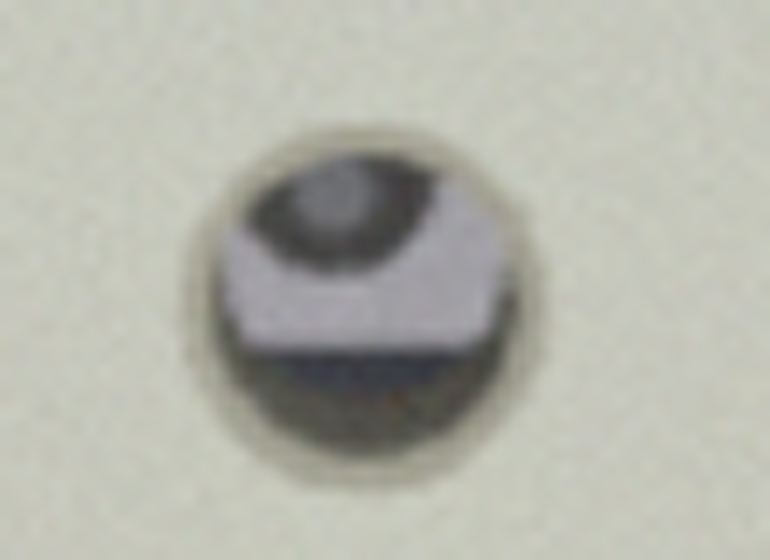

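```bash
python3 - <<'E'
from h import *
np.set_printoptions(precision=4,suppress=True)
c=grab('wrist');z=np.mean([sensors.get_obs()['tool_pos'][2],.0748])
f=lambda x,y:[(255+x/14-.5,125+y/14-.5)]
Ti=np.linalg.inv(c['T']); g=lambda P:(np.c_[P,np.ones(len(P))]@Ti.T)[:,:3]
print(c['o']['tool_pos'],'hole',g(onz(c,f(365,306),z-.0063)),'dowel',g(onz(c,f(339,183),.046)))
E
```

```text
[0.5147 0.0251 0.0758] hole [[ 0.0531 -0.0009  0.0068]] dowel [[ 0.0546 -0.0019  0.0298]]
```

The dowel shows through the hole about 1.5 mm ahead and 1 mm left. Correct, come a bit lower, check.

{"name": "carry_out", "arguments": {"plan": [{"fingers": 0.3,"dx": 0.045,"dy": -0.03,"dz": 0.15,"rx": 0,"ry": 0,"rz": 0},{"fingers": 0.3,"dx": 0,"dy": 0,"dz": 0,"rx": 0,"ry": 0,"rz": 0},{"fingers": 0.3,"dx": 0,"dy": 0,"dz": 0,"rx": 0,"ry": 0,"rz": 0}]}}

```text
time_s: 22.48
tool_pos: [0.5131, 0.0264, 0.0705]
tool_rot: [180.0, 0.0, 87.9]
force: [-0.6, -0.4, -4.9]
grip_width: 0.0459
```

```bash
python3 - <<'E'
from h import *
np.set_printoptions(precision=4,suppress=True)
c=grab('wrist');print(c['o']['tool_pos'],c['o']['tool_rot'],c['o']['force'])
cv2.imwrite('pics/o3.png',cv2.resize(c['im'][125:165,255:310,::-1],None,fx=14,fy=14,interpolation=cv2.INTER_CUBIC))
E
```

```text
[0.5131 0.0264 0.0705] [179.9939   0.0085  87.9404] [-0.6005 -0.394  -4.9145]
```

View pics/o3.png

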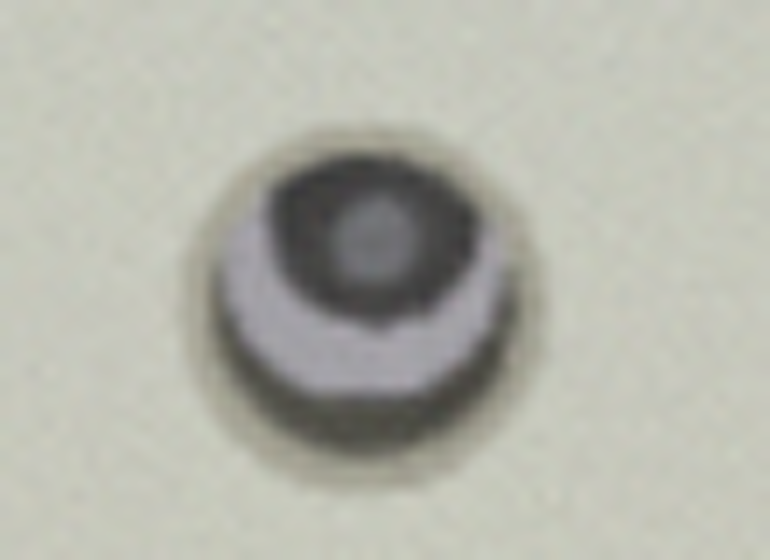

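```bash
python3 - <<'E'
from h import *
np.set_printoptions(precision=4,suppress=True)
c=grab('wrist');T=c['T'].copy();z=c['o']['tool_pos'][2]
f=lambda x,y:[(255+x/14-.5,125+y/14-.5)]
Ti=np.linalg.inv(c['T']); g=lambda P:(np.c_[P,np.ones(len(P))]@Ti.T)[:,:3]
print(c['o']['tool_pos'],'hole',g(onz(c,f(365,306),z-.0063)),'dowel',g(onz(c,f(374,228),.047)),g(onz(c,f(374,228),.044)))
E
```

```text
[0.5131 0.0264 0.0705] hole [[ 0.0532 -0.0009  0.0063]] dowel [[ 0.0537 -0.0006  0.0235]] [[ 0.0534 -0.0006  0.0265]]
```

Aligned to about 0.5 mm. Descend onto the dowels gently.

{"name": "carry_out", "arguments": {"plan": [{"fingers": 0.3,"dx": 0.01,"dy": 0.01,"dz": 0.12,"rx": 0,"ry": 0,"rz": 0},{"fingers": 0.3,"dx": 0,"dy": 0,"dz": 0.13,"rx": 0,"ry": 0,"rz": 0},{"fingers": 0.3,"dx": 0,"dy": 0,"dz": 0.1,"rx": 0,"ry": 0,"rz": 0},{"fingers": 0.3,"dx": 0,"dy": 0,"dz": 0,"rx": 0,"ry": 0,"rz": 0}]}}

```text
time_s: 23.08
tool_pos: [0.513, 0.0267, 0.0595]
tool_rot: [-180.0, -0.0, 87.9]
force: [-0.2, -0.2, -3.9]
grip_width: 0.0456
```

No contact force, and it is 9 mm down on the dowels. Continue to the gasket.

{"name": "carry_out", "arguments": {"force": 60, "plan": [{"fingers": 0.3,"dx": 0,"dy": 0,"dz": 0.1,"rx": 0,"ry": 0,"rz": 0},{"fingers": 0.3,"dx": 0,"dy": 0,"dz": 0.1,"rx": 0,"ry": 0,"rz": 0},{"fingers": 0.3,"dx": 0,"dy": 0,"dz": 0,"rx": 0,"ry": 0,"rz": 0},{"fingers": 0.3,"dx": 0,"dy": 0,"dz": 0,"rx": 0,"ry": 0,"rz": 0}]}}

```text
time_s: 23.58
tool_pos: [0.5134, 0.0268, 0.0539]
tool_rot: [-180.0, 0.0, 87.9]
force: [0.3, 0.2, -3.6]
grip_width: 0.0457
```

{"name": "carry_out", "arguments": {"plan": [{"fingers": 0.3,"dx": 0,"dy": 0,"dz": 0.06,"rx": 0,"ry": 0,"rz": 0},{"fingers": 0.3,"dx": 0,"dy": 0,"dz": 0.05,"rx": 0,"ry": 0,"rz": 0},{"fingers": 0.3,"dx": 0,"dy": 0,"dz": 0,"rx": 0,"ry": 0,"rz": 0},{"fingers": 0.3,"dx": 0,"dy": 0,"dz": 0,"rx": 0,"ry": 0,"rz": 0}]}}

```text
time_s: 24.08
tool_pos: [0.5137, 0.0268, 0.0512]
tool_rot: [180.0, 0.0, 87.9]
force: [-1.7, 0.1, 4.4]
grip_width: 0.0454
```

{"name": "carry_out", "arguments": {"plan": [{"fingers": 0.3,"dx": 0,"dy": 0,"dz": 0.03,"rx": 0,"ry": 0,"rz": 0},{"fingers": 0.3,"dx": 0,"dy": 0,"dz": 0.02,"rx": 0,"ry": 0,"rz": 0},{"fingers": 0.3,"dx": 0,"dy": 0,"dz": 0,"rx": 0,"ry": 0,"rz": 0},{"fingers": 0.3,"dx": 0,"dy": 0,"dz": 0,"rx": 0,"ry": 0,"rz": 0}]}}

```text
time_s: 24.58
tool_pos: [0.5137, 0.0267, 0.0503]
tool_rot: [180.0, 0.0, 87.9]
force: [-4.4, -1.1, 10.8]
grip_width: 0.0456
```

{"name": "carry_out", "arguments": {"plan": [{"fingers": 0.3,"dx": 0,"dy": -0.015,"dz": 0.02,"rx": 0,"ry": 0,"rz": 0},{"fingers": 0.3,"dx": 0,"dy": 0,"dz": 0,"rx": 0,"ry": 0,"rz": 0},{"fingers": 0.3,"dx": 0,"dy": 0,"dz": 0,"rx": 0,"ry": 0,"rz": 0}]}}

```text
time_s: 24.95
tool_pos: [0.5137, 0.0267, 0.0502]
tool_rot: [179.9, 0.1, 87.9]
force: [-4.4, 0.1, 14.7]
grip_width: 0.0455
```

```bash
python3 - <<'E'
from h import *
np.set_printoptions(precision=4,suppress=True)
F=[]
for i in range(4):
    c=grab('wrist','p_wrist');F.append(np.r_[c['o']['tool_pos'],c['o']['tool_rot'],c['o']['force'],c['o']['grip_width']])
print(np.array(F)[:,[0,1,2,3,4,5]]);print(np.array(F)[:,6:])
t=grab('top','p_top');s=grab('side','p_side')
A=cv2.resize(c['im'][70:240,180:385,::-1],(434,360),interpolation=cv2.INTER_CUBIC)
B=cv2.resize(s['im'][260:390,200:320,::-1],(332,360),interpolation=cv2.INTER_CUBIC)
cv2.imwrite('pics/p2.png',np.hstack([A,B]))
cv2.imwrite('pics/p3.png',cv2.resize(s['im'][180:290,220:320,::-1],None,fx=5,fy=5,interpolation=cv2.INTER_CUBIC))
E
```

```text
[[  0.5137   0.0267   0.0502 179.9359   0.0543  87.933 ]
 [  0.5137   0.0267   0.0502 179.9338   0.0577  87.9372]
 [  0.5137   0.0267   0.0502 179.9327   0.0563  87.9348]
 [  0.5137   0.0268   0.0502 179.9336   0.0565  87.9347]]
[[-4.3687  0.1057 14.6522  0.0455]
 [-5.1055 -1.6829 14.7118  0.0455]
 [-4.6915 -1.3936 14.6982  0.0455]
 [-5.7323 -1.258  14.7099  0.0456]]
```

View pics/p2.png

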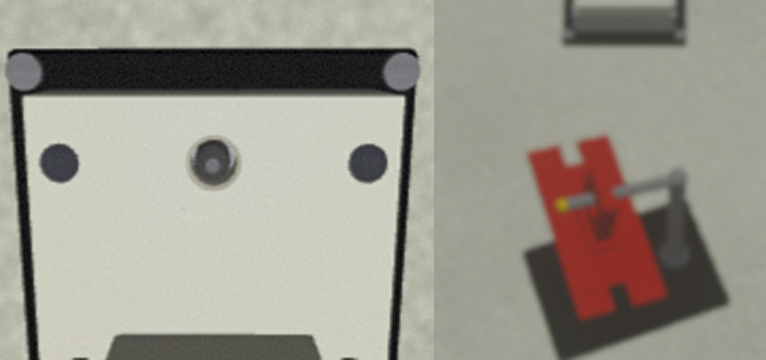

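View pics/p3.png

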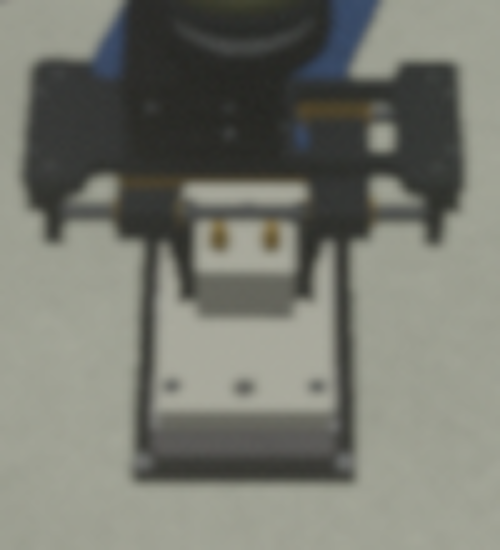

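View pics/p_top.png

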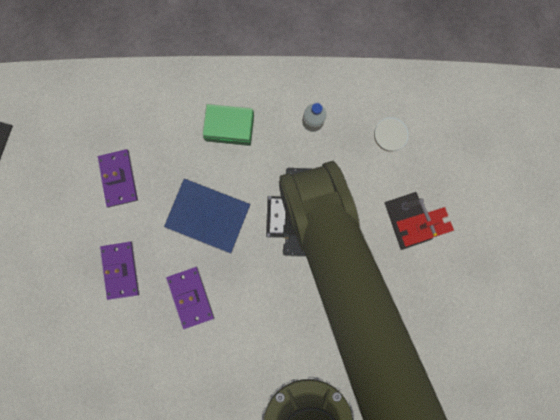

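The halves are flush: z stays at 0.0502 while the push rises to about 14.7 N. The dowel is seated in the hole, the cover is still hanging, and the bystanders stand where they were. Handing in.

```bash
python3 -c "
from cell import sensors,ticket
o=sensors.get_obs();print(o['time_s'],o['tool_pos'],o['force'],o['grip_width'])
print(ticket.sign_off())"
```

```text
25.25 [0.51368628 0.02674685 0.0502311 ] [-5.36224383 -0.53216749 14.78279145] 0.04558468383858837
the job is handed in; nothing more can be done
None
```

I hung the red cover by its eye on the peg, set the white upper half on the dowels and pressed it shut. I handed the job in at 25.3 s, still gripping and pushing; the system gave no verdict.

**Last checks:**
- **Closure:** the push was about 14.7 N (roughly 18 N between the halves with the upper's weight). The tool height held at 0.0502 m when I pressed harder, so the halves look flush. The side view shows no gap, and the dowel is seen inside the near hole.
- **Alignment:** the upper half sat level within about 0.1° and parallel to the lower half within about 0.3°.
- **Cover and bystanders:** the cover hangs mid-peg and was let go. The bottle, tip box and dish look unmoved in the top picture.

**Disagreements and limits:**
- **Sideways load:** about 5 N along x remained at the end. A 0.5 mm correction did not relieve it.
- **Early position error:** my first measurement of the cover, taken before the arm had settled, was about 4 mm off in y. I remeasured with the arm at rest before gripping.
- **Gasket:** I could not read its squeeze directly, so closure is judged from force, height and the pictures.

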